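# Pack glaze test tiles in their case, thread the retaining rod and prove the lid catch

## Task

Pack the fired test tiles for carrying: stand every tile from the tray stacks upright in a floor pocket of the open plywood case, then slide the rod in through the hole in the end that faces the trays, through all the tiles and out of the far end, until its black grip is up against the case. Then shut the lid, press it until the catch snaps, and tug its handle upward, holding the pull for a moment, to make sure the catch holds; if it gives, press and tug again. Leave the case shut with the rod fully in, and do not disturb the stilt, pot, spatula and clip.

Things in the scene. Friction and masses are not known exactly. Their poses are not given: they have to be found in the camera images.
- case: Open plywood case fixed to the bench, 128 (x) by 168 (y) by 84 mm high, walls and floor 6 mm. Origin: centre of its underside; x from its front (robot side) to its hinged back, +y lengthwise towards the trays. 5 mm high floor ribs, 3 mm wide, frame four pockets of 50 (x) by 35 mm (y), centred at x = 0, y = 57, 19, -19, -57 mm, their floor 6 mm above the underside: one tile each, any tile anywhere.
- case_entry (a point): Centre of the 13 mm rod hole on the outer face of the case's +y end wall (facing the trays): case frame (0, 84, 58) mm, axes as the case. The rod goes in here, towards case -y.
- case_exit (a point): Centre of the 13 mm rod hole on the outer face of the far (-y) end wall: case frame (0, -84, 58) mm, axes as the case.
- lid (a joint): Lid angle, rad: 0 shut, stop at 1.9; hinge along case y at case (64, 0, 84) mm. Starts leaning back at 1.7 to 1.9; pushed from behind to below 1.4 it falls forward and rests, not yet caught, on the catch ball at about 0.11 (front edge 15 mm up). 8 to 14 N down on the handle snaps it to 0. Caught, it has play to 0.01 (1 mm at the handle), then holds to about 11 N: tug with 5 to 8 N (2 to 3 mm).
- lid_handle (a point): Middle of the top of the lid's handle; moves with the lid, axes as the case when shut. A round dark wooden bar, 12 mm thick, 60 mm long (y), on two posts, 22 mm high in all, 104 mm before the hinge, on the outside of the 142 by 168 by 8 mm lid. Lid shut: case frame (-40, 0, 114) mm, lid top at 92 mm, lid 14 mm over the front wall. Lid open: the handle sticks out behind it.
- catch: Brass ball of the snap catch, 9 mm across, sprung, standing out of the middle of the case's front wall 77 mm above the bench; a steel bar under the lid's front edge snaps beneath it. Origin: centre of the ball.
- rod: Aluminium rod, 8 mm diameter, round nose, 180 mm from shoulder to tip, on a flat black grip 44 long, 22 wide, 8 mm thick. Starts lying flat on the bench between case and trays. Origin: on the axis at the shoulder (4 mm above the bench as it lies); x to the tip, z across the grip's thickness; the grip spans x = 0 to -44 mm. Fully in, shoulder on the case end, tip 12 mm out of the far end. 50 g.
- rod_tip (a point): Tip of the rod, 180 mm from its origin. Axes as the rod.
- tile1: Matte white ceramic test tile (all alike; absent ones are None), an upside-down T: panel 45 mm wide (x), 8 mm thick (y), 68 mm high, on a foot 45 mm (x) by 30 mm (y), 7 mm thick. Origin: centre of the underside; z up. A round hole of 14 mm goes through the panel along y, 52 mm up. Starts standing in the top tray of stack1. About 75 g. Either way round will do.
- tile2: Matte white ceramic test tile (all alike; absent ones are None), an upside-down T: panel 45 mm wide (x), 8 mm thick (y), 68 mm high, on a foot 45 mm (x) by 30 mm (y), 7 mm thick. Origin: centre of the underside; z up. A round hole of 14 mm goes through the panel along y, 52 mm up. Starts standing in the top tray of stack2. About 75 g. Either way round will do.
- tile3: Matte white ceramic test tile (all alike; absent ones are None), an upside-down T: panel 45 mm wide (x), 8 mm thick (y), 68 mm high, on a foot 45 mm (x) by 30 mm (y), 7 mm thick. Origin: centre of the underside; z up. A round hole of 14 mm goes through the panel along y, 52 mm up. Starts standing in the top tray of stack3. About 75 g. Either way round will do.
- tile4: Matte white ceramic test tile (all alike; absent ones are None), an upside-down T: panel 45 mm wide (x), 8 mm thick (y), 68 mm high, on a foot 45 mm (x) by 30 mm (y), 7 mm thick. Origin: centre of the underside; z up. A round hole of 14 mm goes through the panel along y, 52 mm up. Starts standing in the top tray of stack4. About 75 g. Either way round will do.
- tile1_hole (a point): Centre of the hole of tile1: tile frame (0, 0, 52) mm. Axes as the tile.
- tile2_hole (a point): Centre of the hole of tile2: tile frame (0, 0, 52) mm. Axes as the tile.
- tile3_hole (a point): Centre of the hole of tile3: tile frame (0, 0, 52) mm. Axes as the tile.
- tile4_hole (a point): Centre of the hole of tile4: tile frame (0, 0, 52) mm. Axes as the tile.
- stack1: Fixed stack of 1 grey polypropylene tray, 98 mm square over the rims, the top one open with its floor 3 mm and its rim 32 mm above the bench. Origin: centre of its underside.
- stack2: Fixed stack of 2 grey polypropylene trays, 98 mm square over the rims, the top one open with its floor 33 mm and its rim 62 mm above the bench. Origin: centre of its underside.
- stack3: Fixed stack of 3 grey polypropylene trays, 98 mm square over the rims, the top one open with its floor 63 mm and its rim 92 mm above the bench. Origin: centre of its underside.
- stack4: Fixed stack of 2 grey polypropylene trays, 98 mm square over the rims, the top one open with its floor 33 mm and its rim 62 mm above the bench. Origin: centre of its underside.
- stilt: Bystander: three-armed ceramic kiln stilt, 62 mm across, 20 mm high. Origin: centre of its underside.
- pot: Bystander: lidded white plastic pot, 56 mm across, 55 mm high. Origin: centre of its underside.
- spatula: Bystander: stainless offset spatula lying on the bench, 250 mm long with its wooden handle. Origin: near its middle, on the bench.
- clip: Bystander: steel magnetic clip, 45 by 30 mm, 24 mm high. Origin: centre of its magnet's underside.
There are look-alikes about, which are no part of the job. There is more than one size of the rod; the job needs the smaller. What is shaped like the case but turquoise is not meant.

How it is judged:
By the outcome, as a careful person would: the job done as asked, in the order asked, and still so for the second after the job is handed in, with the robot touching nothing.
Of tile1, tile2, tile3, tile4 only 2 to 4 are there at a start; the rules pass over those that are not, and their reading is None.
At some moment in a run one of rod may be knocked a few centimetres aside while the robot is not near it.
It also fails if it takes over 210 s, if anything falls off the work surface, if the arm or the gripper's body presses on something with over 40 N, if the wrist force passes 120 N, or if a joint passes its speed limit or range.

## Robot

A 6-joint arm with a two-finger parallel gripper is mounted at the origin on the work surface. World frame = base frame: x ahead of the robot, y to its left, z up, the work surface at z = 0. Lengths are in m, angles in rad, forces in N, time in s.
With the tool pointing down it reaches from about 0.375 to 0.975 m from the base axis. Payload 3.8 kg.
Tool frame: the origin (TCP) lies at the very end of the fingers, on their centre line; the grasp point (between the pads) lies 19 mm behind it (env.pinch_z is the distance from the TCP to the grasp point, in m); z points along the fingers, y is the line along which they close (so a half turn about z gives the same grasp; the last joint's range is limited). The gripper opens to 88 mm and grips with 3 to 60 N. Pads are 18 mm wide; open, the fingers measure 123 mm over their backs; the gripper's body (75 mm by 187 mm) begins 45 mm behind the grasp point.
Start: joints at [1.212, 0.264, 1.604, -0, 1.274, -0.037], TCP at [0.213, 0.64, 0.239] pointing down, gripper open.
Joint ranges: [-2.63, 2.63], [-0.94, 2.18], [0.31, 2.57], [-1.31, 4.45], [0, 2.66], [-2.55, 2.55]. Speed limits (rad/s): [2.57, 2.57, 3.14, 3.14, 3.14, 3.14].

## Interface

Orientations are given as a unit quaternion [x, y, z, w].
In Python, from cell import env gives the robot as it stands.
- The arm moves only by the tool arm_command, never from a script. Its argument "series" is a list of rows, each an object with "linear": the shift along the tool's x, y, z in cm, a list of three; "turn": the turn, a rotation vector about the tool's x, y, z in degrees, a list of three; "jaw": the opening, from -1 (shut) to 1 (fully open), so that 0 is half open. In form: [{"linear": [dx, dy, dz], "turn": [rx, ry, rz], "jaw": jaw}, ...]. A call has 1 to 5 rows; each row is the pose to reach, as a shift and turn from the pose commanded when the call began, along the tool's axes at that moment; what a row does not reach only later rows make up. A row lasts 1/12 s, in which the tool goes at most 41.7 mm and 7.16 degrees, less where a joint would pass 70% of its speed; a pose out of reach is approached as far as the arm can. A call with a gripper value outside its range is refused whole. The fingers move at their own pace and stop on an object; the grip force is fixed at half the most. Time passes only in rows, so rows that repeat a pose let the fingers close. It gives the time, the measured TCP pose, the force, the opening and the grip force at its end, in the units of the state.
- env.get_obs(): the state, without advancing time (a new reading comes with each control period).
- env.capture(name): name is "scene" or "top" or "wrist"; returns the picture (420x560x3 uint8, red, green, blue); there is no depth.
- env.get_calibration(name): a dict with "fx", "fy", "cx", "cy" (pixels), "eye" and "attitude" of the camera in the world; the wrist camera has in their place "T_tool_cam" (4x4, takes a point from camera to tool coordinates, whose origin is the TCP and whose axes are the flange's). Camera axes: x right, y down, z forward; pixel columns grow to the right and rows downward; lengths in m; the calibration is good to about 2 mm. A picture is of the moment at which its call begins: read the wrist's pose just before it. get_calibration takes no time and is no camera call.
- env.hand_in(): hands the job in; it is judged then, once.
The state is a dict: "time": time; "q": joint angles; "qd": joint speeds; "effort": joint torques, N m; "ee_pos": TCP position; "eef_rot": TCP orientation; "ft_force": force on the tool from outside, world axes, zero at the start; "ft_torque": the same for the moment, N m; "grip_width": finger opening in m; "grasp_force": force on a finger pad.
Only numpy, scipy, OpenCV 4.12 (cv2) and the standard library are available. Lean on these libraries where they do the work, as an engineer would, in place of code of your own. Each camera call takes 0.05 s, during which the arm holds its last target. There are 200 camera calls.

## Working session

There is one attempt and no reset: what is moved stays moved. The work goes in short steps, Python scripts to look and compute and a tool call to move; the robot and the scene stay as the last step left them, time stands still between calls to the robot, and variables do not carry over. Pictures are saved under pics/ and viewed, at most 14 in all, crops included, and the job is handed in when it is done.

Besides the shell and the picture viewer there is one more tool, called after ">>>" by a JSON object that holds its "name" and its "arguments". arm_command: Moves the arm, as the interface text tells. Its arguments: {"type":"object","properties":{"series":{"type":"array"}},"required":["series"]}

```bash
ls; mkdir -p pics
cat > h.py <<'E'
import numpy as np, cv2
from scipy.spatial.transform import Rotation as R
from cell import env
def cal(n):
    c=env.get_calibration(n)
    K=np.array([[c['fx'],0,c['cx']],[0,c['fy'],c['cy']],[0,0,1]],float)
    return c,K
def pose(n,obs=None):
    c,K=cal(n)
    if 'T_tool_cam' in c:
        o=obs or env.get_obs(); T=np.eye(4); T[:3,:3]=R.from_quat(o['eef_rot']).as_matrix(); T[:3,3]=o['ee_pos']
        T=T@np.array(c['T_tool_cam']); return K,T[:3,:3],T[:3,3]
    a=np.array(c['attitude'],float)
    Rm=a if a.shape==(3,3) else R.from_quat(a).as_matrix()
    return K,Rm,np.array(c['eye'],float)
def ray(P,uv):
    K,Rm,e=P; d=Rm@np.linalg.inv(K)@np.array([uv[0],uv[1],1.]); return e,d/np.linalg.norm(d)
def onplane(P,uv,z):
    e,d=ray(P,uv); return e+d*(z-e[2])/d[2]
def tri(P1,u1,P2,u2):
    e1,d1=ray(P1,u1);e2,d2=ray(P2,u2)
    s=np.linalg.lstsq(np.c_[d1,-d2],e2-e1,rcond=None)[0]
    a=e1+d1*s[0];b=e2+d2*s[1]; return (a+b)/2,np.linalg.norm(a-b)
def proj(P,X):
    K,Rm,e=P; p=K@(Rm.T@(np.array(X,float)-e)); return p[:2]/p[2]
def shot(n,f):
    o=env.get_obs(); im=env.capture(n); cv2.imwrite('pics/'+f,cv2.cvtColor(im,cv2.COLOR_RGB2BGR)); return im,pose(n,o)
E
python3 - <<'E'
from h import *
for n in('scene','top','wrist'):
    print(env.get_calibration(n))
    im,_=shot(n,n+'0.png')
print(env.get_obs(), env.pinch_z)
E
```

```text
pics
{'fx': 442.1035637409078, 'fy': 442.1035637409078, 'cx': 273.6583356121347, 'cy': 210.68787315269364, 'eye': array([ 1.32395863, -0.35643606,  0.78674782]), 'attitude': array([ 0.72362712,  0.5299956 , -0.26376783, -0.35481683])}
{'fx': 531.4057085422261, 'fy': 531.4057085422261, 'cx': 280.5548213133213, 'cy': 208.70926072190724, 'eye': array([ 0.2483488 , -0.06437787,  1.42388965]), 'attitude': array([ 0.71343252, -0.6968187 ,  0.05120872, -0.05324857])}
{'fx': 329.94045358436966, 'fy': 329.94045358436966, 'cx': 276.0748795358764, 'cy': 204.10746308301538, 'T_tool_cam': array([[ 1.23452541e-03, -9.47588519e-01, -3.19490963e-01,
         8.33729715e-02],
       [ 9.99999004e-01,  9.51188134e-04,  1.04287527e-03,
         7.22054013e-04],
       [-6.84320622e-04, -3.19491932e-01,  9.47588749e-01,
        -1.47153768e-01],
       [ 0.00000000e+00,  0.00000000e+00,  0.00000000e+00,
         1.00000000e+00]])}
{'time': 0.15, 'q': array([ 1.21211624e+00,  2.64572038e-01,  1.60502258e+00,  4.33183704e-05,
        1.27371585e+00, -3.69031547e-02]), 'qd': array([-0.00024464, -0.00223771, -0.0024395 ,  0.00045308,  0.00027754,
       -0.00016602]), 'effort': array([ 6.59856978e-04, -5.02841985e+01, -3.57471478e+01,  7.28520448e-02,
        2.47878372e-02, -9.81267999e-05]), 'ee_pos': array([0.21327202, 0.63985463, 0.23769984]), 'eef_rot': array([ 1.60201479e-01,  9.87083962e-01, -8.38092620e-04, -1.89080433e-04]), 'ft_force': array([-0.36873674, -0.17944901,  0.74487597]), 'ft_torque': array([-0.05281826, -0.0142666 , -0.05009764]), 'grasp_force': 0.0, 'grip_width': 0.08791631911816912} 0.0187
```

View pics/top0.png

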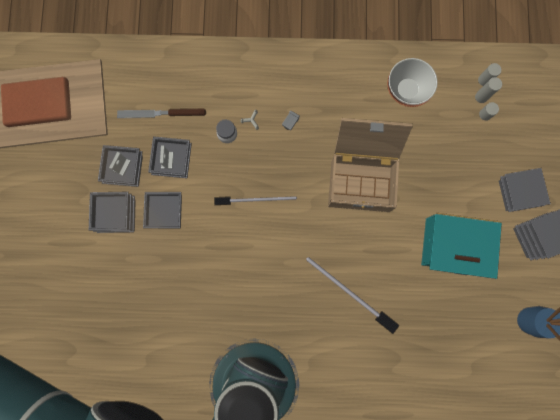

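View pics/scene0.png

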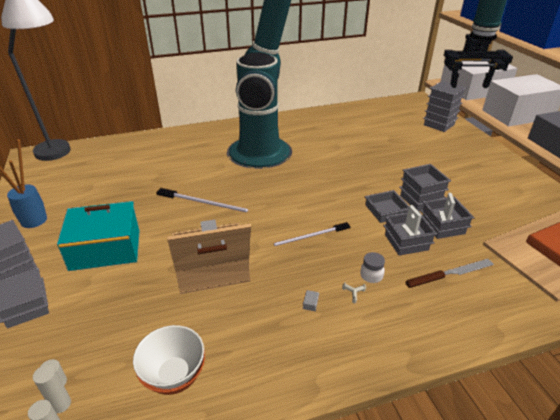

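```bash
python3 - <<'E'
import cv2,numpy as np
t=cv2.imread('pics/top0.png');s=cv2.imread('pics/scene0.png')
def c(im,x,y):return cv2.resize(im[y:y+75,x:x+100],(400,300),interpolation=cv2.INTER_CUBIC)
cv2.imwrite('pics/c0.png',np.vstack([np.hstack([c(t,96,130),c(t,318,140)]),np.hstack([c(s,370,185),c(s,160,215)])]))
E
python3 - <<'E'
from h import *
P=pose('top')
for n,uv,z in [('tA',(114,160),.1),('tB',(163,157),.1),('rodgrip',(222,201),.004),('rodtip',(297,198),.004),('caseFL',(331,207),.084),('caseFR',(396,209),.084),('base',(250,400),0),('pot',(226,130),.05)]:
    print(n,onplane(P,uv,z).round(3))
E
```

```text
tA [0.561 0.37  0.1  ]
tB [0.572 0.245 0.1  ]
rodgrip [0.477 0.101 0.004]
rodtip [ 0.49  -0.102  0.004]
caseFL [ 0.455 -0.187  0.084]
caseFR [ 0.454 -0.352  0.084]
base [-0.039  0.009  0.   ]
pot [0.662 0.093 0.05 ]
```

View pics/c0.png

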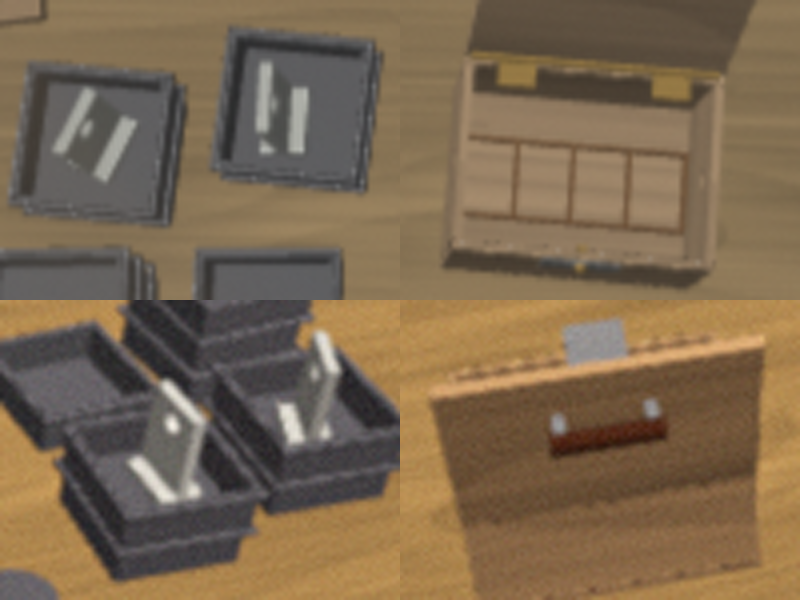

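>>> {"name": "arm_command", "arguments": {"series": [{"linear":[-14.4,-6.1,0],"turn":[0,0,0],"jaw":0.0},{"linear":[-14.4,-6.1,0],"turn":[0,0,0],"jaw":0.0},{"linear":[-14.4,-6.1,0],"turn":[0,0,0],"jaw":0.0},{"linear":[-14.4,-6.1,0],"turn":[0,0,0],"jaw":0.0}]}}

```text
time: 0.48
ee_pos: [0.3323, 0.5348, 0.2382]
eef_rot: [0.16, 0.987, -0.001, 0.0]
ft_force: [0.2, -0.2, 0.0]
grip_width: 0.0635
grasp_force: 0.0
```

>>> {"name": "arm_command", "arguments": {"series": [{"linear":[-14.4,-6.1,0],"turn":[0,0,0],"jaw":0.0},{"linear":[-14.4,-6.1,0],"turn":[0,0,0],"jaw":0.0},{"linear":[-14.4,-6.1,0],"turn":[0,0,0],"jaw":0.0},{"linear":[-14.4,-6.1,0],"turn":[0,0,0],"jaw":0.0}]}}

```text
time: 0.82
ee_pos: [0.45, 0.431, 0.2385]
eef_rot: [0.161, 0.987, -0.0, 0.0]
ft_force: [-0.7, 0.9, 0.5]
grip_width: 0.044
grasp_force: 0.0
```

>>> {"name": "arm_command", "arguments": {"series": [{"linear":[-14.4,-6.1,0],"turn":[0,0,-18],"jaw":0.0},{"linear":[-14.4,-6.1,0],"turn":[0,0,-18],"jaw":0.0},{"linear":[-14.4,-6.1,0],"turn":[0,0,-18],"jaw":0.0},{"linear":[-14.4,-6.1,0],"turn":[0,0,-18],"jaw":0.0},{"linear":[-14.4,-6.1,0],"turn":[0,0,-18],"jaw":0.0}]}}

```text
time: 1.23
ee_pos: [0.5697, 0.3253, 0.2382]
eef_rot: [0.006, 1.0, -0.001, 0.001]
ft_force: [-1.2, 0.5, 0.4]
grip_width: 0.0442
grasp_force: 0.0
```

Run:
```python
from h import *
import pickle
im,P=shot('wrist','w1.png'); pickle.dump(P,open('w1.pkl','wb')); print(env.get_obs()['ee_pos'])
```

```text
[0.56751575 0.32743144 0.23808067]
```

>>> {"name": "arm_command", "arguments": {"series": [{"linear":[0,-6,0],"turn":[0,0,0],"jaw":0.0},{"linear":[0,-6,0],"turn":[0,0,0],"jaw":0.0},{"linear":[0,-6,0],"turn":[0,0,0],"jaw":0.0},{"linear":[0,-6,0],"turn":[0,0,0],"jaw":0.0}]}}

```text
time: 1.62
ee_pos: [0.5642, 0.2704, 0.2386]
eef_rot: [0.004, 1.0, 0.0, -0.0]
ft_force: [0.1, 0.4, -0.0]
grip_width: 0.044
grasp_force: 0.0
```

Run:
```python
from h import *
import pickle
im,P=shot('wrist','w2.png'); pickle.dump(P,open('w2.pkl','wb')); print(env.get_obs()['ee_pos'])
a=cv2.imread('pics/w1.png');b=cv2.imread('pics/w2.png')
cv2.imwrite('pics/w12.png',cv2.resize(np.vstack([a[60:360],b[60:360]]),(560,600)))
```

```text
[0.56428929 0.27117082 0.23871979]
```

View pics/w12.png

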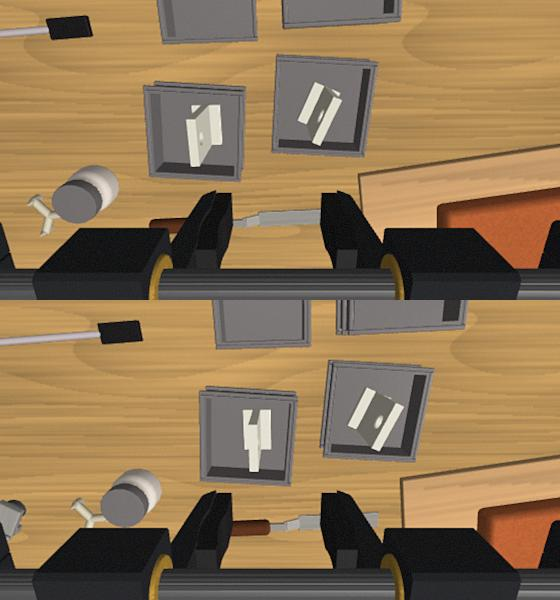

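Run:
```python
import cv2,numpy as np
a=cv2.imread('pics/w1.png');b=cv2.imread('pics/w2.png')
def c(im,x,y):return cv2.resize(im[y:y+75,x:x+100],(400,300),interpolation=cv2.INTER_CUBIC)
cv2.imwrite('pics/c1.png',np.vstack([np.hstack([c(a,155,155),c(a,275,130)]),np.hstack([c(b,205,160),c(b,330,135)])]))
```

```text
(no output)
```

View pics/c1.png

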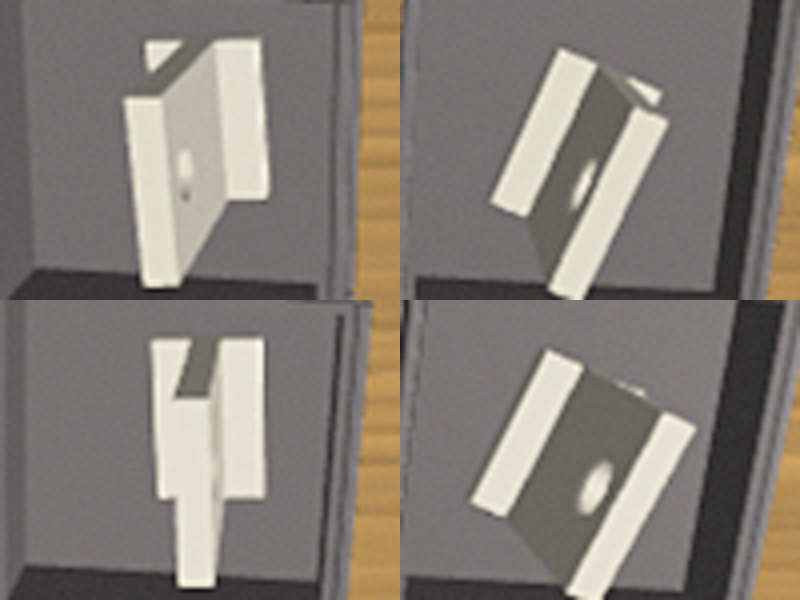

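Run:
```python
from h import *
import pickle
P1=pickle.load(open('w1.pkl','rb'));P2=pickle.load(open('w2.pkl','rb'))
f=lambda p,o:(p[0]/4+o[0],p[1]/4+o[1])
D={'B':[((143,97.5),(161.5,286.5)),((194,98),(196,287)),(155,155),(205,160)],'A':[((252,115),(165,296)),((278.5,121),(185,297.5)),(275,130),(330,135)]}
for n,(v1,v2,o1,o2) in D.items():
    e=[]
    for k in range(2):
        X,g=tri(P1,f(v1[k],o1),P2,f(v2[k],o2)); Y=onplane(P1,f(v1[k],o1),.101);Z=onplane(P2,f(v2[k],o2),.101)
        print(n,k,X.round(4),g.round(4),Y.round(4),Z.round(4)); e.append((Y+Z)/2)
    d=e[0]-e[1]; print(np.linalg.norm(d),'centre',(e[0]+e[1])/2,'ang',np.degrees(np.arctan2(d[1],d[0])))
print(R.from_quat(env.get_obs()['eef_rot']).as_matrix()[:,0])
```

```text
B 0 [0.5573 0.2517 0.1058] 0.0005 [0.5588 0.2503 0.101 ] [0.5584 0.2513 0.101 ]
B 1 [0.6038 0.2505 0.1017] 0.0 [0.6041 0.2503 0.101 ] [0.6042 0.2505 0.101 ]
0.04556734088460884 centre [0.58134948 0.25062097 0.101     ] ang 179.4652190350309
A 0 [0.542  0.3802 0.1004] 0.0002 [0.5418 0.38   0.101 ] [0.5419 0.3799 0.101 ]
A 1 [0.5816 0.3618 0.105 ] 0.0003 [0.5831 0.3623 0.101 ] [0.5828 0.3631 0.101 ]
0.04459247072709275 centre [0.56238241 0.37133567 0.101     ] ang 157.19630868889868
[-9.99971209e-01  7.58209033e-03  3.06472947e-04]
```

>>> {"name": "arm_command", "arguments": {"series": [{"linear":[-1.7,-2.1,1],"turn":[0,0,0],"jaw":0.0},{"linear":[-1.7,-2.1,4],"turn":[0,0,0],"jaw":0.0},{"linear":[-1.7,-2.1,8],"turn":[0,0,0],"jaw":0.0},{"linear":[-1.7,-2.1,12],"turn":[0,0,0],"jaw":0.0},{"linear":[-1.7,-2.1,14],"turn":[0,0,0],"jaw":0.0}]}}

```text
time: 2.08
ee_pos: [0.5785, 0.2498, 0.0935]
eef_rot: [0.003, 1.0, -0.001, -0.003]
ft_force: [-1.4, -0.8, -0.3]
grip_width: 0.044
grasp_force: 0.0
```

>>> {"name": "arm_command", "arguments": {"series": [{"linear":[0,0,1.5],"turn":[0,0,0],"jaw":0.0},{"linear":[0,0,2.8],"turn":[0,0,0],"jaw":0.0},{"linear":[0,0,2.8],"turn":[0,0,0],"jaw":0.0}]}}

```text
time: 2.33
ee_pos: [0.5793, 0.2497, 0.0672]
eef_rot: [0.003, 1.0, -0.001, -0.003]
ft_force: [-0.4, 0.2, 0.2]
grip_width: 0.0441
grasp_force: 0.0
```

>>> {"name": "arm_command", "arguments": {"series": [{"linear":[0,0,0],"turn":[0,0,0],"jaw":-0.9},{"linear":[0,0,0],"turn":[0,0,0],"jaw":-0.9},{"linear":[0,0,0],"turn":[0,0,0],"jaw":-0.9},{"linear":[0,0,0],"turn":[0,0,0],"jaw":-0.9},{"linear":[0,0,0],"turn":[0,0,0],"jaw":-0.9}]}}

```text
time: 2.75
ee_pos: [0.5827, 0.2493, 0.0721]
eef_rot: [0.004, 1.0, 0.0, 0.001]
ft_force: [0.3, -0.4, 0.1]
grip_width: 0.0129
grasp_force: 0.0
```

>>> {"name": "arm_command", "arguments": {"series": [{"linear":[0,0,0],"turn":[0,0,0],"jaw":-0.9},{"linear":[0,0,0],"turn":[0,0,0],"jaw":-0.9},{"linear":[0,0,0],"turn":[0,0,0],"jaw":-0.9}]}}

```text
time: 3.0
ee_pos: [0.5825, 0.2492, 0.0718]
eef_rot: [0.004, 1.0, 0.0, 0.001]
ft_force: [-0.0, -0.1, 5.2]
grip_width: 0.0071
grasp_force: 30.0
```

>>> {"name": "arm_command", "arguments": {"series": [{"linear":[0,0,-1],"turn":[0,0,0],"jaw":-0.9},{"linear":[0,0,-4],"turn":[0,0,0],"jaw":-0.9},{"linear":[0,0,-8],"turn":[0,0,0],"jaw":-0.9},{"linear":[0,0,-12],"turn":[0,0,0],"jaw":-0.9},{"linear":[0,0,-16],"turn":[0,0,0],"jaw":-0.9}]}}

```text
time: 3.42
ee_pos: [0.5809, 0.2486, 0.2319]
eef_rot: [0.004, 1.0, -0.0, -0.001]
ft_force: [0.8, 0.6, -0.3]
grip_width: 0.0078
grasp_force: 30.0
```

>>> {"name": "arm_command", "arguments": {"series": [{"linear":[1,-3,-2],"turn":[0,0,0],"jaw":-0.9},{"linear":[2,-7,-3],"turn":[0,0,0],"jaw":-0.9},{"linear":[3,-10,-5],"turn":[0,0,0],"jaw":-0.9},{"linear":[3,-14,-6],"turn":[0,0,0],"jaw":-0.9},{"linear":[3.4,-17,-6],"turn":[0,0,0],"jaw":-0.9}]}}

```text
time: 3.83
ee_pos: [0.5473, 0.0772, 0.2945]
eef_rot: [0.004, 1.0, -0.0, 0.003]
ft_force: [1.5, 0.4, -0.3]
grip_width: 0.0077
grasp_force: 30.0
```

>>> {"name": "arm_command", "arguments": {"series": [{"linear":[1,-4,0],"turn":[0,0,0],"jaw":-0.9},{"linear":[2,-8,0],"turn":[0,0,0],"jaw":-0.9},{"linear":[3,-12,0],"turn":[0,0,0],"jaw":-0.9},{"linear":[3,-15,0],"turn":[0,0,0],"jaw":-0.9},{"linear":[3.4,-17,0],"turn":[0,0,0],"jaw":-0.9}]}}

```text
time: 4.25
ee_pos: [0.5103, -0.0934, 0.291]
eef_rot: [0.005, 1.0, -0.001, 0.0]
ft_force: [0.0, 0.3, 0.3]
grip_width: 0.0076
grasp_force: 30.0
```

>>> {"name": "arm_command", "arguments": {"series": [{"linear":[1,-4,0],"turn":[0,0,0],"jaw":-0.9},{"linear":[2,-8,0],"turn":[0,0,0],"jaw":-0.9},{"linear":[3.4,-12,0],"turn":[0,0,0],"jaw":-0.9},{"linear":[3.4,-14,0],"turn":[0,0,0],"jaw":-0.9},{"linear":[3.4,-14,0],"turn":[0,0,0],"jaw":-0.9}]}}

```text
time: 4.67
ee_pos: [0.4749, -0.234, 0.2908]
eef_rot: [0.006, 1.0, -0.001, -0.0]
ft_force: [0.2, -0.4, -0.5]
grip_width: 0.0074
grasp_force: 30.0
```

Run:
```python
from h import *
import pickle
im,P=shot('wrist','w3.png'); pickle.dump(P,open('w3.pkl','wb')); print(env.get_obs()['ee_pos'],env.get_obs()['grip_width'])
```

```text
[ 0.47526335 -0.23188236  0.29065361] 0.007545096295744123
```

>>> {"name": "arm_command", "arguments": {"series": [{"linear":[1,-3,0],"turn":[0,0,0],"jaw":-0.9},{"linear":[2,-6,0],"turn":[0,0,0],"jaw":-0.9},{"linear":[2,-6,0],"turn":[0,0,0],"jaw":-0.9},{"linear":[2,-6,0],"turn":[0,0,0],"jaw":-0.9}]}}

```text
time: 5.05
ee_pos: [0.4555, -0.2896, 0.2906]
eef_rot: [0.005, 1.0, 0.001, -0.0]
ft_force: [0.3, -0.3, -0.6]
grip_width: 0.0076
grasp_force: 30.0
```

Run:
```python
from h import *
import pickle
im,P=shot('wrist','w4.png'); pickle.dump(P,open('w4.pkl','wb')); print(env.get_obs()['ee_pos'])
a=cv2.imread('pics/w3.png');b=cv2.imread('pics/w4.png')
cv2.imwrite('pics/w34.png',np.vstack([cv2.resize(i[100:300,130:400],(800,592))[:300] if 0 else cv2.resize(i[90:300],(800,300)) for i in(a,b)]))
```

```text
[ 0.45583887 -0.28893595  0.29059356]
```

View pics/w34.png

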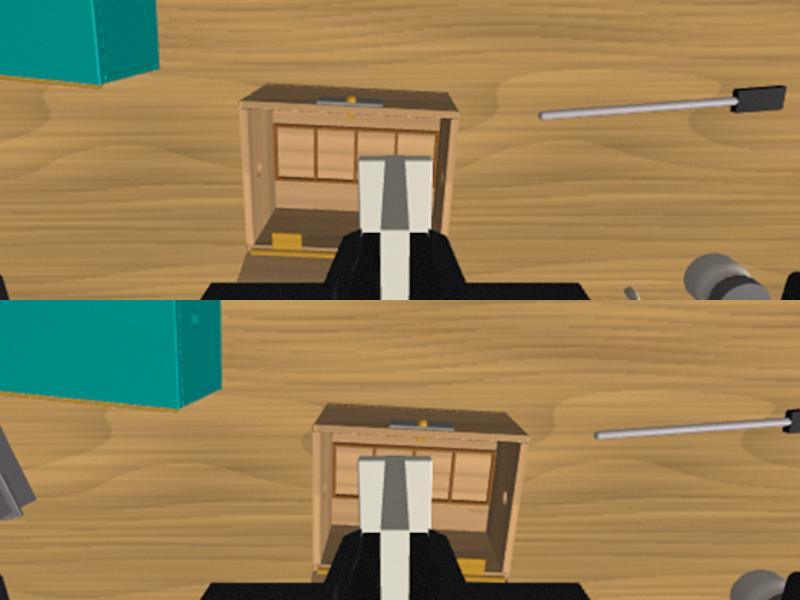

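Run:
```python
import cv2,numpy as np
a=cv2.imread('pics/w3.png');b=cv2.imread('pics/w4.png')
cv2.imwrite('pics/c2.png',np.vstack([cv2.resize(i[y:y+75,x:x+160],(800,300 if 0 else 375),interpolation=cv2.INTER_CUBIC)[:300] for i,x,y in((a,165,148),(b,215,160))]))
```

```text
(no output)
```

View pics/c2.png

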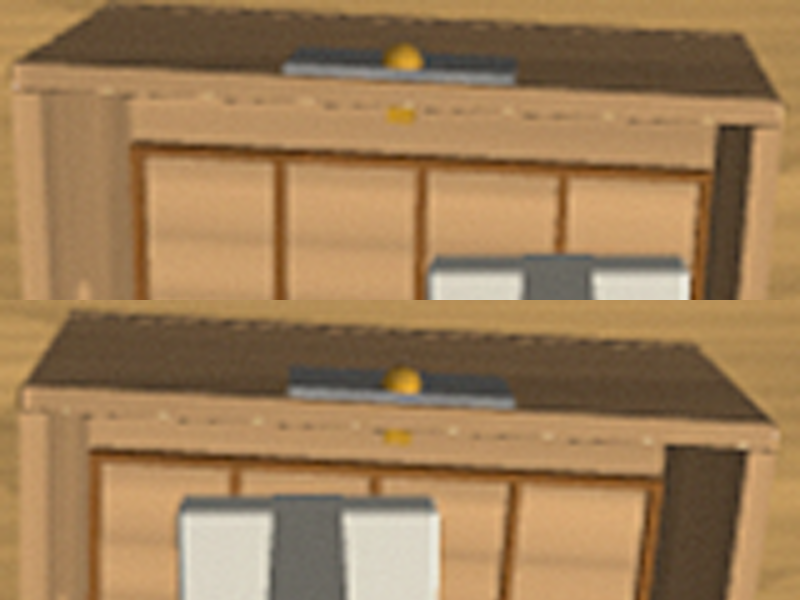

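Run:
```python
from h import *
import pickle
P3=pickle.load(open('w3.pkl','rb'));P4=pickle.load(open('w4.pkl','rb'))
a=lambda p:(p[0]/5+165,p[1]/5+148); b=lambda p:(p[0]/5+215,p[1]/5+160)
L=[('rimL',(-64,-84,84),(18,66),(27,88)),('rimR',(-64,84,84),(780,104),(775,122)),('ribL',(-26.5,-76,11),(138,147),(95,155)),('ribR',(-26.5,76,11),(706,175),(656,183))]
C=[];W=[]
for n,c,u,v in L:
    z=c[2]/1e3; X,g=tri(P3,a(u),P4,b(v)); Y=onplane(P3,a(u),z);Z=onplane(P4,b(v),z)
    print(n,X.round(4),g.round(4),Y.round(4),Z.round(4)); C.append(c[:2]);W.append(((Y+Z)/2)[:2])
C=np.array(C)/1e3;W=np.array(W)
for s in(slice(0,2),slice(2,4),slice(0,4)):
    c=C[s]-C[s].mean(0);w=W[s]-W[s].mean(0)
    th=np.arctan2((c[:,0]*w[:,1]-c[:,1]*w[:,0]).sum(),(c*w).sum())
    M=np.array([[np.cos(th),-np.sin(th)],[np.sin(th),np.cos(th)]]); t=W[s].mean(0)-M@C[s].mean(0)
    print('yaw',np.degrees(th),'origin',t, 'res mm',((C[s]@M.T+t-W[s])*1e3).round(1).tolist())
# rod: grip and tip
o=env.get_obs();print(o['ee_pos'])
```

```text
rimL [ 0.4605 -0.3498  0.084 ] 0.0003 [ 0.4606 -0.3498  0.084 ] [ 0.4604 -0.3497  0.084 ]
rimR [ 0.4707 -0.1838  0.0819] 0.0013 [ 0.4708 -0.1842  0.084 ] [ 0.4695 -0.1842  0.084 ]
ribL [ 0.4978 -0.3455  0.0082] 0.0004 [ 0.4969 -0.3447  0.011 ] [ 0.4972 -0.3452  0.011 ]
ribR [ 0.5064 -0.1935  0.0107] 0.0001 [ 0.5063 -0.1935  0.011 ] [ 0.5064 -0.1936  0.011 ]
yaw -3.343372098799414 origin [ 0.52921918 -0.2707199 ] res mm [[-0.1, -1.1], [0.1, 1.1]]
yaw -3.499306138578721 origin [ 0.52813155 -0.27085565] res mm [[-0.0, -0.2], [0.0, 0.2]]
yaw -3.420549311685749 origin [ 0.52867392 -0.27081263] res mm [[-0.7, -1.1], [-0.4, 1.1], [0.6, -0.2], [0.4, 0.2]]
[ 0.45583887 -0.28893595  0.29059356]
```

```bash
cat >> h.py <<'E'
O=np.array([.5285,-.2708]); TH=np.radians(-3.45)
def cw(x,y,z):
    c,s=np.cos(TH),np.sin(TH); return np.array([O[0]+c*x-s*y,O[1]+s*x+c*y,z])
def go(p,ang,tilt=0,o=None):
    """tool delta to TCP p, tool-x heading ang deg, tilt deg about tool y"""
    o=o or env.get_obs(); R0=R.from_quat(o['eef_rot']); a=np.radians(ang)
    X=np.array([np.cos(a),np.sin(a),0]);Z=np.array([0,0,-1.]);Y=np.cross(Z,X)
    R1=R.from_matrix(np.c_[X,Y,Z])*R.from_euler('y',tilt,degrees=True)
    print('lin cm',(R0.inv().apply(np.array(p)-o['ee_pos'])*100).round(2),'turn',np.degrees((R0.inv()*R1).as_rotvec()).round(2))
E
python3 - <<'E'
from h import *
p=cw(.0012,-.019,.20); print(p); go(p,176.55)
E
```

```text
[ 0.52855445 -0.28983778  0.2       ]
lin cm [-7.27 -0.05  9.06] turn [ 0.08 -0.01  3.  ]
```

>>> {"name": "arm_command", "arguments": {"series": [{"linear":[-3,0,1],"turn":[0,0,3],"jaw":-0.9},{"linear":[-6,0,3],"turn":[0,0,3],"jaw":-0.9},{"linear":[-7.3,0,6],"turn":[0,0,3],"jaw":-0.9},{"linear":[-7.3,0,9],"turn":[0,0,3],"jaw":-0.9},{"linear":[-7.3,0,9],"turn":[0,0,3],"jaw":-0.9}]}}

```text
time: 5.52
ee_pos: [0.5263, -0.286, 0.1935]
eef_rot: [0.029, 1.0, 0.003, -0.005]
ft_force: [-1.6, 0.7, -2.1]
grip_width: 0.0075
grasp_force: 30.0
```

>>> {"name": "arm_command", "arguments": {"series": [{"linear":[0,0,3],"turn":[0,0,0],"jaw":-0.9},{"linear":[0,0,6],"turn":[0,0,0],"jaw":-0.9},{"linear":[0,0,8],"turn":[0,0,0],"jaw":-0.9},{"linear":[0,0,8],"turn":[0,0,0],"jaw":-0.9},{"linear":[0,0,8],"turn":[0,0,0],"jaw":-0.9}]}}

```text
time: 5.93
ee_pos: [0.5284, -0.2893, 0.121]
eef_rot: [0.03, 1.0, 0.001, -0.001]
ft_force: [0.5, -0.6, -0.2]
grip_width: 0.0072
grasp_force: 30.0
```

Run:
```python
from h import *
go(cw(.0012,-.019,.0448),176.55)
shot('wrist','w5.png')
shot('top','t5.png')
i=cv2.imread('pics/w5.png')[100:400,80:480];j=cv2.imread('pics/t5.png')[140:215,318:418]
cv2.imwrite('pics/c5.png',np.hstack([i,cv2.resize(j,(400,300),interpolation=cv2.INTER_CUBIC)]))
```

```text
lin cm [-0.03 -0.06  7.62] turn [ 0.07 -0.1   0.07]
```

View pics/c5.png

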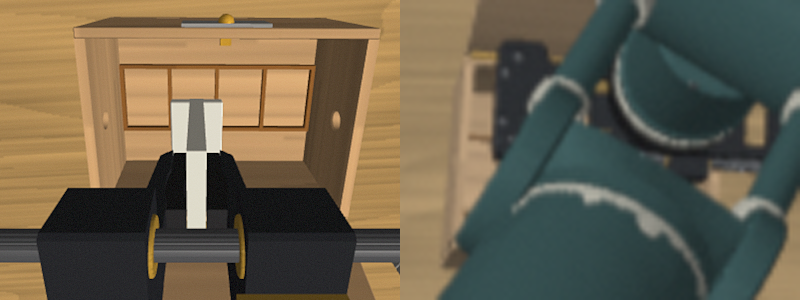

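>>> {"name": "arm_command", "arguments": {"series": [{"linear":[0,0,2],"turn":[0,0,0],"jaw":-0.9},{"linear":[0,0,4],"turn":[0,0,0],"jaw":-0.9},{"linear":[0,0,6],"turn":[0,0,0],"jaw":-0.9},{"linear":[0,0,6.7],"turn":[0,0,0],"jaw":-0.9},{"linear":[0,0,6.7],"turn":[0,0,0],"jaw":-0.9}]}}

```text
time: 6.45
ee_pos: [0.5284, -0.2903, 0.0536]
eef_rot: [0.03, 1.0, 0.0, -0.001]
ft_force: [-0.4, 0.7, -1.5]
grip_width: 0.0073
grasp_force: 30.0
```

>>> {"name": "arm_command", "arguments": {"series": [{"linear":[0,0,0.3],"turn":[0,0,0],"jaw":-0.9},{"linear":[0,0,0.6],"turn":[0,0,0],"jaw":-0.9},{"linear":[0,0,0.8],"turn":[0,0,0],"jaw":-0.9},{"linear":[0,0,0.8],"turn":[0,0,0],"jaw":-0.9}]}}

```text
time: 6.78
ee_pos: [0.5292, -0.2909, 0.0464]
eef_rot: [0.03, 1.0, -0.0, 0.001]
ft_force: [0.5, 0.5, -1.2]
grip_width: 0.0077
grasp_force: 30.0
```

Run:
```python
from h import *
go(cw(.0012,-.019,.0448),176.55);print(env.get_obs()['ee_pos'])
```

```text
lin cm [0.07 0.1  0.16] turn [-0.03  0.06  0.01]
[ 0.52916487 -0.29092229  0.04642224]
```

>>> {"name": "arm_command", "arguments": {"series": [{"linear":[0.05,0.1,0.1],"turn":[0,0,0],"jaw":-0.9},{"linear":[0.05,0.1,0.2],"turn":[0,0,0],"jaw":-0.9},{"linear":[0.05,0.1,0.2],"turn":[0,0,0],"jaw":-0.9}]}}

```text
time: 7.03
ee_pos: [0.5286, -0.2897, 0.0448]
eef_rot: [0.03, 1.0, -0.0, 0.0]
ft_force: [-1.6, 0.7, 3.7]
grip_width: 0.0077
grasp_force: 30.0
```

>>> {"name": "arm_command", "arguments": {"series": [{"linear":[0,0,0.1],"turn":[0,0,0],"jaw":-0.9},{"linear":[0,0,0.1],"turn":[0,0,0],"jaw":-0.9}]}}

```text
time: 7.2
ee_pos: [0.5287, -0.2898, 0.0447]
eef_rot: [0.03, 1.0, -0.0, 0.0]
ft_force: [-3.5, 3.5, 10.6]
grip_width: 0.0079
grasp_force: 30.0
```

>>> {"name": "arm_command", "arguments": {"series": [{"linear":[0,0,-0.1],"turn":[0,0,0],"jaw":-0.9},{"linear":[0,0,-0.1],"turn":[0,0,0],"jaw":-0.55},{"linear":[0,0,-0.1],"turn":[0,0,0],"jaw":-0.55},{"linear":[0,0,-0.1],"turn":[0,0,0],"jaw":-0.55},{"linear":[0,0,-0.1],"turn":[0,0,0],"jaw":-0.55}]}}

```text
time: 7.62
ee_pos: [0.5281, -0.2895, 0.0434]
eef_rot: [0.03, 1.0, 0.0, -0.0]
ft_force: [-0.1, -0.8, -0.3]
grip_width: 0.02
grasp_force: 0.0
```

>>> {"name": "arm_command", "arguments": {"series": [{"linear":[0,0,-2],"turn":[0,0,0],"jaw":-0.55},{"linear":[0,0,-5],"turn":[0,0,0],"jaw":-0.55},{"linear":[0,0,-9],"turn":[0,0,0],"jaw":-0.55},{"linear":[0,0,-13],"turn":[0,0,0],"jaw":-0.55},{"linear":[0,0,-16],"turn":[0,0,0],"jaw":-0.55}]}}

```text
time: 8.03
ee_pos: [0.5289, -0.29, 0.2068]
eef_rot: [0.03, 1.0, -0.001, 0.001]
ft_force: [1.0, -0.3, 1.0]
grip_width: 0.0198
grasp_force: 0.0
```

Run:
```python
from h import *
o=env.get_obs();print(o['ee_pos'],o['grip_width'])
go((.5624,.3713,.25),157.2)
```

```text
[ 0.52892961 -0.29003424  0.20684836] 0.01978256836513524
lin cm [ 0.61 66.21 -4.4 ] turn [-0.05  0.14 19.36]
```

>>> {"name": "arm_command", "arguments": {"series": [{"linear":[0,4,-1],"turn":[0,0,0],"jaw":-0.2},{"linear":[0,8,-2],"turn":[0,0,0],"jaw":-0.2},{"linear":[0,12,-3],"turn":[0,0,0],"jaw":-0.2},{"linear":[0,16,-4],"turn":[0,0,0],"jaw":-0.2},{"linear":[0,20,-4.4],"turn":[0,0,0],"jaw":-0.2}]}}

```text
time: 8.45
ee_pos: [0.5407, -0.0885, 0.2494]
eef_rot: [0.03, 1.0, -0.0, 0.001]
ft_force: [0.9, -0.2, 0.2]
grip_width: 0.0353
grasp_force: 0.0
```

>>> {"name": "arm_command", "arguments": {"series": [{"linear":[0,4,0],"turn":[0,0,0],"jaw":-0.2},{"linear":[0,8,0],"turn":[0,0,0],"jaw":-0.2},{"linear":[0,12,0],"turn":[0,0,0],"jaw":-0.2},{"linear":[0,16,0],"turn":[0,0,0],"jaw":-0.2},{"linear":[0,20,0],"turn":[0,0,0],"jaw":-0.2}]}}

```text
time: 8.87
ee_pos: [0.5519, 0.1116, 0.2477]
eef_rot: [0.03, 1.0, -0.0, 0.0]
ft_force: [0.3, -0.3, 0.5]
grip_width: 0.0354
grasp_force: 0.0
```

>>> {"name": "arm_command", "arguments": {"series": [{"linear":[0,4,0],"turn":[0,0,7],"jaw":-0.2},{"linear":[0,8,0],"turn":[0,0,14],"jaw":-0.2},{"linear":[0,12,0],"turn":[0,0,19.4],"jaw":-0.2},{"linear":[0,16,0],"turn":[0,0,19.4],"jaw":-0.2},{"linear":[0,20,0],"turn":[0,0,19.4],"jaw":-0.2}]}}

```text
time: 9.28
ee_pos: [0.5638, 0.3114, 0.2474]
eef_rot: [0.198, 0.98, -0.0, -0.0]
ft_force: [1.3, -0.4, 0.6]
grip_width: 0.0352
grasp_force: 0.0
```

>>> {"name": "arm_command", "arguments": {"series": [{"linear":[0,2,0],"turn":[0,0,0],"jaw":-0.2},{"linear":[0,4,0],"turn":[0,0,0],"jaw":-0.2},{"linear":[0,4,0],"turn":[0,0,0],"jaw":-0.2},{"linear":[0,4,0],"turn":[0,0,0],"jaw":-0.2}]}}

```text
time: 9.62
ee_pos: [0.5795, 0.3467, 0.2468]
eef_rot: [0.197, 0.98, -0.001, -0.0]
ft_force: [-0.4, 0.6, -0.2]
grip_width: 0.0353
grasp_force: 0.0
```

Run:
```python
from h import *
o=env.get_obs();print(o['ee_pos'],o['grip_width'])
go((.5624,.3713,.0713),157.2)
shot('wrist','w6.png')
```

```text
[0.57946821 0.34673191 0.24680602] 0.035312852923002576
lin cm [ 2.51  1.63 17.55] turn [-0.08 -0.04  0.05]
```

>>> {"name": "arm_command", "arguments": {"series": [{"linear":[2.5,1.6,1],"turn":[0,0,0],"jaw":-0.2},{"linear":[2.5,1.6,4],"turn":[0,0,0],"jaw":-0.2},{"linear":[2.5,1.6,8],"turn":[0,0,0],"jaw":-0.2},{"linear":[2.5,1.6,12],"turn":[0,0,0],"jaw":-0.2},{"linear":[2.5,1.6,12],"turn":[0,0,0],"jaw":-0.2}]}}

```text
time: 10.08
ee_pos: [0.5571, 0.3656, 0.1183]
eef_rot: [0.199, 0.98, -0.006, -0.006]
ft_force: [-2.1, -1.4, -1.7]
grip_width: 0.0353
grasp_force: 0.0
```

Run:
```python
from h import *
o=env.get_obs();print(o['ee_pos'],o['grip_width'])
go((.5624,.3713,.0713),157.2)
```

```text
[0.55709323 0.36562791 0.11834419] 0.0353249225337781
lin cm [-0.31  0.79  4.69] turn [-0.76 -0.53 -0.1 ]
```

Still settling; hold a row or two, then check.

>>> {"name": "arm_command", "arguments": {"series": [{"linear":[0,0,0],"turn":[0,0,0],"jaw":-0.2},{"linear":[0,0,0],"turn":[0,0,0],"jaw":-0.2}]}}

```text
time: 10.25
ee_pos: [0.5639, 0.3702, 0.1297]
eef_rot: [0.199, 0.98, 0.001, 0.001]
ft_force: [0.2, 0.5, -0.2]
grip_width: 0.0354
grasp_force: 0.0
```

Run:
```python
from h import *
o=env.get_obs();print(o['ee_pos'],o['grip_width'])
go((.5624,.3713,.0713),157.2)
```

```text
[0.56393191 0.37019549 0.12972108] 0.03536204990957746
lin cm [0.19 0.03 5.84] turn [ 0.08  0.07 -0.1 ]
```

>>> {"name": "arm_command", "arguments": {"series": [{"linear":[0.2,0,2],"turn":[0,0,0],"jaw":-0.2},{"linear":[0.2,0,4],"turn":[0,0,0],"jaw":-0.2},{"linear":[0.2,0,5.6],"turn":[0,0,0],"jaw":-0.2},{"linear":[0.2,0,5.8],"turn":[0,0,0],"jaw":-0.2},{"linear":[0.2,0,5.8],"turn":[0,0,0],"jaw":-0.2}]}}

```text
time: 10.67
ee_pos: [0.5623, 0.3717, 0.0719]
eef_rot: [0.198, 0.98, 0.001, 0.001]
ft_force: [-0.0, 0.1, -0.0]
grip_width: 0.0351
grasp_force: 0.0
```

>>> {"name": "arm_command", "arguments": {"series": [{"linear":[0,0,0],"turn":[0,0,0],"jaw":-0.2},{"linear":[0,0,0],"turn":[0,0,0],"jaw":-0.9},{"linear":[0,0,0],"turn":[0,0,0],"jaw":-0.9},{"linear":[0,0,0],"turn":[0,0,0],"jaw":-0.9},{"linear":[0,0,0],"turn":[0,0,0],"jaw":-0.9}]}}

```text
time: 11.08
ee_pos: [0.5615, 0.3717, 0.0706]
eef_rot: [0.198, 0.98, 0.0, 0.0]
ft_force: [-0.4, -0.7, -0.6]
grip_width: 0.0106
grasp_force: 0.2
```

>>> {"name": "arm_command", "arguments": {"series": [{"linear":[0,0,0],"turn":[0,0,0],"jaw":-0.9},{"linear":[0,0,0],"turn":[0,0,0],"jaw":-0.9},{"linear":[0,0,0],"turn":[0,0,0],"jaw":-0.9}]}}

```text
time: 11.33
ee_pos: [0.5611, 0.3715, 0.07]
eef_rot: [0.198, 0.98, 0.0, 0.0]
ft_force: [-0.1, -0.2, 1.2]
grip_width: 0.0077
grasp_force: 30.0
```

Run:
```python
from h import *
o=env.get_obs();print(o['ee_pos'],o['grip_width'],o['ft_force'])
go((.5624,.3713,.0713),157.2)
```

```text
[0.56112278 0.37149133 0.06997278] 0.007661717115061936 [-0.10398019 -0.22142165  1.22279396]
lin cm [-0.13  0.03 -0.13] turn [ 0.01  0.   -0.04]
```

>>> {"name": "arm_command", "arguments": {"series": [{"linear":[0,0,-2],"turn":[0,0,0],"jaw":-0.9},{"linear":[0,0,-6],"turn":[0,0,0],"jaw":-0.9},{"linear":[0,0,-10],"turn":[0,0,-6.5],"jaw":-0.9},{"linear":[0,0,-14],"turn":[0,0,-13],"jaw":-0.9},{"linear":[0,0,-18],"turn":[0,0,-19.4],"jaw":-0.9}]}}

```text
time: 11.75
ee_pos: [0.5605, 0.3711, 0.2508]
eef_rot: [0.027, 1.0, -0.0, -0.001]
ft_force: [0.4, 1.2, -0.6]
grip_width: 0.0077
grasp_force: 30.0
```

>>> {"name": "arm_command", "arguments": {"series": [{"linear":[0.3,-4,0],"turn":[0,0,0],"jaw":-0.9},{"linear":[0.5,-8,0],"turn":[0,0,0],"jaw":-0.9},{"linear":[0.5,-12,0],"turn":[0,0,0],"jaw":-0.9},{"linear":[0.5,-16,0],"turn":[0,0,0],"jaw":-0.9},{"linear":[0.5,-20,0],"turn":[0,0,0],"jaw":-0.9}]}}

```text
time: 12.17
ee_pos: [0.5434, 0.1705, 0.2494]
eef_rot: [0.03, 1.0, -0.0, -0.0]
ft_force: [0.4, -0.4, -0.2]
grip_width: 0.0076
grasp_force: 30.0
```

>>> {"name": "arm_command", "arguments": {"series": [{"linear":[0,-4,0],"turn":[0,0,0],"jaw":-0.9},{"linear":[0,-8,0],"turn":[0,0,0],"jaw":-0.9},{"linear":[0,-12,0],"turn":[0,0,0],"jaw":-0.9},{"linear":[0,-16,0],"turn":[0,0,0],"jaw":-0.9},{"linear":[0,-20,0],"turn":[0,0,0],"jaw":-0.9}]}}

```text
time: 12.58
ee_pos: [0.5313, -0.0293, 0.2495]
eef_rot: [0.03, 1.0, 0.0, -0.0]
ft_force: [0.6, 0.4, -0.6]
grip_width: 0.0076
grasp_force: 30.0
```

>>> {"name": "arm_command", "arguments": {"series": [{"linear":[0,-4,0],"turn":[0,0,0],"jaw":-0.9},{"linear":[0,-8,0],"turn":[0,0,0],"jaw":-0.9},{"linear":[0,-12,0],"turn":[0,0,0],"jaw":-0.9},{"linear":[0,-16,0],"turn":[0,0,0],"jaw":-0.9},{"linear":[0,-20,0],"turn":[0,0,0],"jaw":-0.9}]}}

```text
time: 13.0
ee_pos: [0.5194, -0.229, 0.2495]
eef_rot: [0.03, 1.0, 0.0, -0.0]
ft_force: [1.4, -0.9, -0.3]
grip_width: 0.0077
grasp_force: 30.0
```

>>> {"name": "arm_command", "arguments": {"series": [{"linear":[0,0,0],"turn":[0,0,0],"jaw":-0.9},{"linear":[0,0,0],"turn":[0,0,0],"jaw":-0.9}]}}

```text
time: 13.17
ee_pos: [0.5194, -0.2291, 0.2491]
eef_rot: [0.032, 0.999, 0.0, -0.0]
ft_force: [0.2, 0.7, -1.3]
grip_width: 0.0077
grasp_force: 30.0
```

Run:
```python
from h import *
o=env.get_obs();print(o['ee_pos'],o['grip_width'])
go(cw(-.0013,.019,.043),176.55)
shot('wrist','w7.png')
```

```text
[ 0.51944031 -0.22909396  0.24912676] 0.007722514358072973
lin cm [-1.05 -2.22 20.61] turn [ 0.03 -0.05 -0.23]
```

>>> {"name": "arm_command", "arguments": {"series": [{"linear":[-1.05,-2.2,1],"turn":[0,0,0],"jaw":-0.9},{"linear":[-1.05,-2.2,4],"turn":[0,0,0],"jaw":-0.9},{"linear":[-1.05,-2.2,8],"turn":[0,0,0],"jaw":-0.9},{"linear":[-1.05,-2.2,12],"turn":[0,0,0],"jaw":-0.9},{"linear":[-1.05,-2.2,12],"turn":[0,0,0],"jaw":-0.9}]}}

```text
time: 13.63
ee_pos: [0.5236, -0.2448, 0.1209]
eef_rot: [0.029, 1.0, 0.004, -0.007]
ft_force: [-1.7, 1.0, -2.1]
grip_width: 0.0078
grasp_force: 30.0
```

>>> {"name": "arm_command", "arguments": {"series": [{"linear":[0,0,0],"turn":[0,0,0],"jaw":-0.9},{"linear":[0,0,0],"turn":[0,0,0],"jaw":-0.9},{"linear":[0,0,0],"turn":[0,0,0],"jaw":-0.9}]}}

```text
time: 13.88
ee_pos: [0.5316, -0.2501, 0.1331]
eef_rot: [0.029, 1.0, -0.001, 0.002]
ft_force: [1.1, 0.2, -0.7]
grip_width: 0.0078
grasp_force: 30.0
```

Run:
```python
from h import *
go(cw(-.0013,.019,.043),176.55)
shot('wrist','w8.png')
cv2.imwrite('pics/c8.png',cv2.resize(cv2.imread('pics/w8.png')[110:310,120:440],(800,500)))
```

```text
lin cm [ 0.36 -0.16  9.01] turn [-0.12  0.28  0.07]
```

View pics/c8.png

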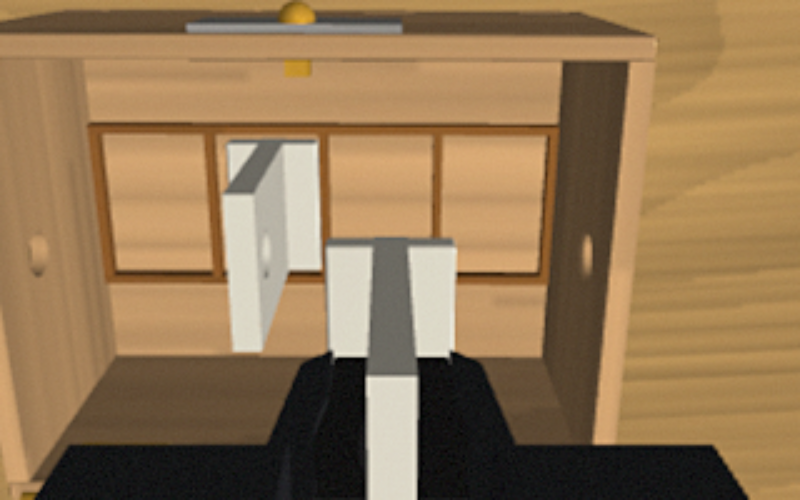

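>>> {"name": "arm_command", "arguments": {"series": [{"linear":[0.3,-0.15,2],"turn":[0,0,0],"jaw":-0.9},{"linear":[0.3,-0.15,4],"turn":[0,0,0],"jaw":-0.9},{"linear":[0.3,-0.15,6],"turn":[0,0,0],"jaw":-0.9},{"linear":[0.3,-0.15,7.5],"turn":[0,0,0],"jaw":-0.9},{"linear":[0.3,-0.15,7.5],"turn":[0,0,0],"jaw":-0.9}]}}

```text
time: 14.35
ee_pos: [0.5253, -0.2506, 0.0537]
eef_rot: [0.03, 1.0, 0.0, -0.001]
ft_force: [0.2, 0.2, -1.7]
grip_width: 0.0076
grasp_force: 30.0
```

>>> {"name": "arm_command", "arguments": {"series": [{"linear":[0,0,0],"turn":[0,0,0],"jaw":-0.9},{"linear":[0,0,0],"turn":[0,0,0],"jaw":-0.9},{"linear":[0,0,0],"turn":[0,0,0],"jaw":-0.9}]}}

```text
time: 14.6
ee_pos: [0.5279, -0.252, 0.0571]
eef_rot: [0.03, 1.0, -0.001, 0.002]
ft_force: [-0.2, 0.6, -1.7]
grip_width: 0.0075
grasp_force: 30.0
```

Run:
```python
from h import *
go(cw(-.0013,.019,.043),176.55)
```

```text
lin cm [-0.04  0.03  1.41] turn [-0.1   0.21  0.02]
```

>>> {"name": "arm_command", "arguments": {"series": [{"linear":[0,0,0.5],"turn":[0,0,0],"jaw":-0.9},{"linear":[0,0,1.0],"turn":[0,0,0],"jaw":-0.9},{"linear":[0,0,1.2],"turn":[0,0,0],"jaw":-0.9},{"linear":[0,0,1.2],"turn":[0,0,0],"jaw":-0.9},{"linear":[0,0,1.2],"turn":[0,0,0],"jaw":-0.9}]}}

```text
time: 15.02
ee_pos: [0.5262, -0.2514, 0.0429]
eef_rot: [0.03, 1.0, -0.0, 0.0]
ft_force: [-2.0, -2.2, 2.9]
grip_width: 0.0076
grasp_force: 30.0
```

Run:
```python
from h import *
go(cw(-.0013,.019,.043),176.55); print(env.get_obs()['ft_force'])
```

```text
lin cm [-0.21 -0.03 -0.01] turn [-0.02  0.    0.01]
[-1.99503784 -2.244967    2.93461683]
```

>>> {"name": "arm_command", "arguments": {"series": [{"linear":[-0.2,0,-0.1],"turn":[0,0,0],"jaw":-0.9},{"linear":[-0.2,0,-0.1],"turn":[0,0,0],"jaw":-0.9},{"linear":[-0.2,0,-0.1],"turn":[0,0,0],"jaw":-0.9}]}}

```text
time: 15.27
ee_pos: [0.5283, -0.2512, 0.0435]
eef_rot: [0.03, 1.0, 0.0, 0.0]
ft_force: [-0.0, -0.4, 0.4]
grip_width: 0.0073
grasp_force: 30.0
```

Run:
```python
from h import *
go(cw(-.0013,.019,.043),176.55); print(env.get_obs()['ft_force'])
```

```text
lin cm [-0.01 -0.06  0.05] turn [0.   0.   0.01]
[-0.02964165 -0.38608199  0.44018489]
```

Release, lift, and go to a view of the rod.

>>> {"name": "arm_command", "arguments": {"series": [{"linear":[0,0,0.1],"turn":[0,0,0],"jaw":-0.9},{"linear":[0,0,0],"turn":[0,0,0],"jaw":-0.55},{"linear":[0,0,0],"turn":[0,0,0],"jaw":-0.55},{"linear":[0,0,0],"turn":[0,0,0],"jaw":-0.55},{"linear":[0,0,0],"turn":[0,0,0],"jaw":-0.55}]}}

```text
time: 15.68
ee_pos: [0.5281, -0.2511, 0.0436]
eef_rot: [0.03, 1.0, 0.0, -0.0]
ft_force: [0.8, -0.1, -0.4]
grip_width: 0.0194
grasp_force: 0.0
```

>>> {"name": "arm_command", "arguments": {"series": [{"linear":[0,0,-2],"turn":[0,0,0],"jaw":-0.55},{"linear":[0,0,-5],"turn":[0,0,0],"jaw":-0.55},{"linear":[0,0,-9],"turn":[0,0,0],"jaw":-0.55},{"linear":[0,0,-13],"turn":[0,0,0],"jaw":-0.55},{"linear":[0,0,-17],"turn":[0,0,0],"jaw":-0.55}]}}

```text
time: 16.1
ee_pos: [0.5276, -0.2509, 0.215]
eef_rot: [0.03, 1.0, 0.0, -0.0]
ft_force: [-0.1, -0.7, -1.0]
grip_width: 0.0198
grasp_force: 0.0
```

>>> {"name": "arm_command", "arguments": {"series": [{"linear":[2,4,0],"turn":[0,0,0],"jaw":-0.2},{"linear":[2,8,0],"turn":[0,0,0],"jaw":-0.2},{"linear":[2,12,0],"turn":[0,0,0],"jaw":-0.2},{"linear":[2,16,0],"turn":[0,0,0],"jaw":-0.2},{"linear":[2,20,0],"turn":[0,0,0],"jaw":-0.2}]}}

```text
time: 16.52
ee_pos: [0.5198, -0.0488, 0.214]
eef_rot: [0.03, 1.0, 0.0, 0.0]
ft_force: [0.9, 0.1, -0.3]
grip_width: 0.0355
grasp_force: 0.0
```

>>> {"name": "arm_command", "arguments": {"series": [{"linear":[0,0,0],"turn":[0,0,0],"jaw":-0.2},{"linear":[0,0,0],"turn":[0,0,0],"jaw":-0.2}]}}

```text
time: 16.68
ee_pos: [0.5201, -0.0485, 0.2138]
eef_rot: [0.028, 1.0, -0.0, 0.0]
ft_force: [0.1, -0.1, 0.1]
grip_width: 0.0352
grasp_force: 0.0
```

Run:
```python
from h import *
import pickle
im,P=shot('wrist','w9.png'); pickle.dump(P,open('w9.pkl','wb')); print(env.get_obs()['ee_pos'])
t,_=shot('top','t9.png'); t=cv2.imread('pics/t9.png')
cv2.imwrite('pics/c9.png',np.hstack([cv2.imread('pics/w9.png'),cv2.resize(t[150:360,200:320],(240,420))]))
```

```text
[ 0.52020127 -0.04990528  0.21374046]
```

View pics/c9.png

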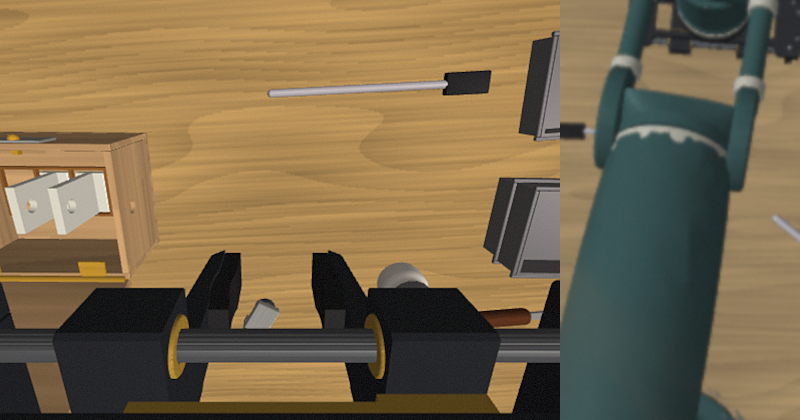

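Run:
```python
from h import *
import pickle
P9=pickle.load(open('w9.pkl','rb'));P3=pickle.load(open('w3.pkl','rb'))
def meas(f,roi):
    x0,y0,x1,y1=roi; im=cv2.imread('pics/'+f)[y0:y1,x0:x1]
    hsv=cv2.cvtColor(im,cv2.COLOR_BGR2HSV)
    dark=(hsv[...,2]<60).astype(np.uint8); rod=((hsv[...,1]<60)&(hsv[...,2]>110)).astype(np.uint8)
    out=[]
    for m in(dark,rod):
        c=max(cv2.findContours(m,0,2)[0],key=cv2.contourArea); r=cv2.minAreaRect(c); b=cv2.boxPoints(r)
        b=b[np.argsort(b[:,0])]; out+= [b[:2].mean(0)+(x0,y0), b[2:].mean(0)+(x0,y0)]
    return out  # grip L,R ; rod L(tip),R
a=meas('w9.png',(250,50,505,110)); b=meas('w3.png',(360,140,560,185))
for n,u,v,z in zip(('gripL','gripR','tip','shoulder'),a,b,(.008,.008,.004,.004)):
    X,g=tri(P9,u,P3,v); print(n,u.round(1),v.round(1),'tri',X.round(4),g.round(4),onplane(P9,u,z).round(4),onplane(P3,v,z).round(4))
```

```text
gripL [442.4  83.8] [511.5 160.2] tri [0.4598 0.1044 0.0029] 0.06 [0.4377 0.1245 0.008 ] [0.4791 0.0762 0.008 ]
gripR [490.6  81.2] [549.5 157.5] tri [0.4571 0.1441 0.0161] 0.0556 [0.4378 0.1724 0.008 ] [0.476  0.1252 0.008 ]
tip [268.   93.2] [378.8 170.6] tri [ 0.4661 -0.0716 -0.0102] 0.0704 [ 0.4371 -0.0513  0.004 ] [ 0.492  -0.0958  0.004 ]
shoulder [447.1  83.8] [516.  160.2] tri [0.4596 0.1079 0.0059] 0.059 [0.4379 0.1311 0.004 ] [0.4799 0.085  0.004 ]
```

Run:
```python
from h import *
go((.445,.10,.22),90)
```

```text
lin cm [ 8.4  14.61 -0.64] turn [-3.00e-02  3.00e-02  8.66e+01]
```

>>> {"name": "arm_command", "arguments": {"series": [{"linear":[2,3.5,0],"turn":[0,0,7],"jaw":-0.2},{"linear":[4,7,0],"turn":[0,0,14],"jaw":-0.2},{"linear":[6,10.5,0],"turn":[0,0,21],"jaw":-0.2},{"linear":[8.4,14.6,0],"turn":[0,0,28],"jaw":-0.2},{"linear":[8.4,14.6,-0.6],"turn":[0,0,35],"jaw":-0.2}]}}

```text
time: 17.2
ee_pos: [0.4429, 0.101, 0.2184]
eef_rot: [0.319, 0.948, -0.0, -0.002]
ft_force: [0.4, -0.3, -0.5]
grip_width: 0.0354
grasp_force: 0.0
```

>>> {"name": "arm_command", "arguments": {"series": [{"linear":[0,0,0],"turn":[0,0,7],"jaw":-0.2},{"linear":[0,0,0],"turn":[0,0,14],"jaw":-0.2},{"linear":[0,0,0],"turn":[0,0,21],"jaw":-0.2},{"linear":[0,0,0],"turn":[0,0,28],"jaw":-0.2},{"linear":[0,0,0],"turn":[0,0,35],"jaw":-0.2}]}}

```text
time: 17.62
ee_pos: [0.4456, 0.0987, 0.2197]
eef_rot: [0.59, 0.808, -0.0, 0.0]
ft_force: [0.4, -0.8, 0.2]
grip_width: 0.0353
grasp_force: 0.0
```

>>> {"name": "arm_command", "arguments": {"series": [{"linear":[0,0,0],"turn":[0,0,7],"jaw":-0.2},{"linear":[0,0,0],"turn":[0,0,14],"jaw":-0.2},{"linear":[0,0,0],"turn":[0,0,17],"jaw":-0.2},{"linear":[0,0,0],"turn":[0,0,17],"jaw":-0.2},{"linear":[0,0,0],"turn":[0,0,17],"jaw":-0.2}]}}

```text
time: 18.03
ee_pos: [0.4455, 0.099, 0.2196]
eef_rot: [0.7, 0.715, -0.0, 0.0]
ft_force: [0.3, 0.0, 1.2]
grip_width: 0.0351
grasp_force: 0.0
```

Run:
```python
from h import *
import pickle
im,P=shot('wrist','w10.png'); pickle.dump(P,open('w10.pkl','wb')); print(env.get_obs()['ee_pos'])
for X in ((.4378,.128,.008),(.4378,.172,.008),(.4371,-.051,.004)): print(proj(P,X).round(1))
```

```text
[0.44542498 0.09925187 0.21962   ]
[269.2 146.5]
[269.8 104.1]
[266.4 287.6]
```

View pics/w10.png

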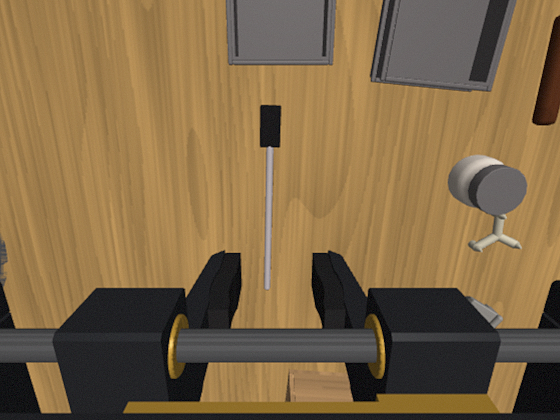

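Run:
```python
from h import *
go((.4384,.158,.06),90,-15)
```

```text
lin cm [ 5.89 -0.57 15.96] turn [  0.15 -14.99   1.23]
```

>>> {"name": "arm_command", "arguments": {"series": [{"linear":[3,-0.3,1],"turn":[0,-5,0.5],"jaw":-0.2},{"linear":[5.9,-0.6,4],"turn":[0,-10,1.2],"jaw":-0.2},{"linear":[5.9,-0.6,8],"turn":[0,-15,1.2],"jaw":-0.2},{"linear":[5.9,-0.6,12],"turn":[0,-15,1.2],"jaw":-0.2},{"linear":[5.9,-0.6,15],"turn":[0,-15,1.2],"jaw":-0.2}]}}

```text
time: 18.5
ee_pos: [0.4367, 0.1599, 0.0668]
eef_rot: [0.699, 0.703, -0.092, 0.093]
ft_force: [-0.3, -0.3, -0.8]
grip_width: 0.0353
grasp_force: 0.0
```

>>> {"name": "arm_command", "arguments": {"series": [{"linear":[0,0,0],"turn":[0,0,0],"jaw":-0.2},{"linear":[0,0,0],"turn":[0,0,0],"jaw":-0.2},{"linear":[0,0,0],"turn":[0,0,0],"jaw":-0.2}]}}

```text
time: 18.75
ee_pos: [0.4392, 0.1593, 0.0712]
eef_rot: [0.701, 0.701, -0.09, 0.094]
ft_force: [0.9, 0.9, 0.6]
grip_width: 0.0354
grasp_force: 0.0
```

Run:
```python
from h import *
print(env.get_obs()['ee_pos']);go((.4384,.158,.004),90,-15)
```

```text
[0.43917881 0.15933335 0.07124389]
lin cm [ 1.61 -0.11  6.53] turn [ 0.26 -0.04 -0.01]
```

>>> {"name": "arm_command", "arguments": {"series": [{"linear":[0.5,-0.1,2],"turn":[0,0,0],"jaw":-0.2},{"linear":[1.0,-0.1,4],"turn":[0,0,0],"jaw":-0.2},{"linear":[1.4,-0.1,5.3],"turn":[0,0,0],"jaw":-0.2},{"linear":[1.5,-0.1,6.0],"turn":[0,0,0],"jaw":-0.2},{"linear":[1.5,-0.1,6.0],"turn":[0,0,0],"jaw":-0.2}]}}

```text
time: 19.17
ee_pos: [0.438, 0.1581, 0.0089]
eef_rot: [0.701, 0.701, -0.091, 0.094]
ft_force: [-0.3, 0.3, 0.5]
grip_width: 0.0356
grasp_force: 0.0
```

Run:
```python
from h import *
print(env.get_obs()['ee_pos'],env.get_obs()['ft_force']);go((.4384,.158,.004),90,-15)
```

```text
[0.43800002 0.15806121 0.0088506 ] [-0.29744957  0.26868654  0.52821391]
lin cm [0.12 0.04 0.47] turn [ 0.24 -0.03 -0.03]
```

>>> {"name": "arm_command", "arguments": {"series": [{"linear":[0.1,0,0.3],"turn":[0,0,0],"jaw":-0.2},{"linear":[0.1,0,0.45],"turn":[0,0,0],"jaw":-0.2},{"linear":[0.1,0,0.45],"turn":[0,0,0],"jaw":-0.2}]}}

```text
time: 19.42
ee_pos: [0.438, 0.1583, 0.0043]
eef_rot: [0.701, 0.701, -0.09, 0.094]
ft_force: [0.6, 0.3, -0.3]
grip_width: 0.0353
grasp_force: 0.0
```

>>> {"name": "arm_command", "arguments": {"series": [{"linear":[0,0,0],"turn":[0,0,0],"jaw":-0.8},{"linear":[0,0,0],"turn":[0,0,0],"jaw":-0.8},{"linear":[0,0,0],"turn":[0,0,0],"jaw":-0.8},{"linear":[0,0,0],"turn":[0,0,0],"jaw":-0.8},{"linear":[0,0,0],"turn":[0,0,0],"jaw":-0.8}]}}

```text
time: 19.83
ee_pos: [0.4374, 0.1582, 0.0038]
eef_rot: [0.701, 0.701, -0.091, 0.094]
ft_force: [-0.3, -0.4, 3.9]
grip_width: 0.0212
grasp_force: 30.0
```

Run:
```python
from h import *
o=env.get_obs();print(o['ee_pos'],o['ft_force'],o['grip_width'],o['grasp_force'])
```

```text
[0.43742809 0.1581992  0.00375643] [-0.31911009 -0.42961846  3.89345844] 0.02124955866443995 30.003638863563538
```

>>> {"name": "arm_command", "arguments": {"series": [{"linear":[0,0,-2],"turn":[0,0,0],"jaw":-0.8},{"linear":[0,0,-4],"turn":[0,0,0],"jaw":-0.8},{"linear":[0,0,-7],"turn":[0,0,0],"jaw":-0.8},{"linear":[0,0,-7],"turn":[0,0,0],"jaw":-0.8},{"linear":[0,0,-7],"turn":[0,0,0],"jaw":-0.8}]}}

```text
time: 20.25
ee_pos: [0.4382, 0.1772, 0.0723]
eef_rot: [0.701, 0.702, -0.089, 0.094]
ft_force: [-0.2, 0.5, -1.0]
grip_width: 0.0211
grasp_force: 30.0
```

Run:
```python
from h import *
print(env.get_obs()['ee_pos']);go(cw(0,.314,.075),86.55,-15); print(cw(0,.314,.075))
```

```text
[0.43818558 0.17718662 0.07225689]
lin cm [-13.08  10.9    3.26] turn [ 1.26 -0.13  3.34]
[0.54739573 0.04263094 0.075     ]
```

>>> {"name": "arm_command", "arguments": {"series": [{"linear":[-3,2.5,0.8],"turn":[0.3,0,1],"jaw":-0.8},{"linear":[-6,5,1.6],"turn":[0.6,0,2],"jaw":-0.8},{"linear":[-9,7.5,2.4],"turn":[1.2,0,3],"jaw":-0.8},{"linear":[-12,10,3.1],"turn":[1.2,0,3.3],"jaw":-0.8},{"linear":[-13.1,10.9,3.2],"turn":[1.2,0,3.3],"jaw":-0.8}]}}

```text
time: 20.67
ee_pos: [0.5473, 0.0376, 0.0727]
eef_rot: [0.722, 0.679, -0.097, 0.089]
ft_force: [0.2, 0.1, -0.1]
grip_width: 0.0211
grasp_force: 30.0
```

>>> {"name": "arm_command", "arguments": {"series": [{"linear":[0,0,0],"turn":[0,0,0],"jaw":-0.8},{"linear":[0,0,0],"turn":[0,0,0],"jaw":-0.8},{"linear":[0,0,0],"turn":[0,0,0],"jaw":-0.8}]}}

```text
time: 20.92
ee_pos: [0.5441, 0.0418, 0.0727]
eef_rot: [0.722, 0.68, -0.097, 0.087]
ft_force: [-0.8, 0.4, -1.0]
grip_width: 0.021
grasp_force: 30.0
```

Run:
```python
from h import *
import pickle
print(env.get_obs()['ee_pos']);go(cw(0,.314,.058),86.55,-15)
im,P=shot('wrist','w11.png'); pickle.dump(P,open('w11.pkl','wb'))
_,S=shot('scene','s11.png')
o=env.get_obs()
T=R.from_quat(o['eef_rot']);d=-T.apply([np.cos(np.radians(15)),0,np.sin(np.radians(15))]);print('rod dir',d)
for s in(.03,.21): 
    X=o['ee_pos']+d*s; print(proj(P,X).round(1),proj(S,X).round(1))
print('hole',proj(P,cw(0,.084,.058)).round(1),proj(S,cw(0,.084,.058)).round(1))
a=cv2.resize(cv2.imread('pics/w11.png')[120:420,60:460],(400,300));u=proj(S,cw(0,.2,.058)).astype(int);print(u)
b=cv2.imread('pics/s11.png')[u[1]-75:u[1]+75,u[0]-100:u[0]+100];b=cv2.resize(b,(400,300),interpolation=cv2.INTER_CUBIC)
cv2.imwrite('pics/c11.png',np.hstack([a,b]))
```

```text
[0.54407467 0.04180865 0.07272686]
lin cm [0.48 0.33 1.39] turn [-0.31  0.01  0.09]
rod dir [-0.04837226 -0.86461406  0.50010263]
[276.  326.7] [324.2 223.3]
[275.9 650.6] [262.6 203.8]
hole [279.  436.4] [244.8 246.6]
[290 238]
```

View pics/c11.png

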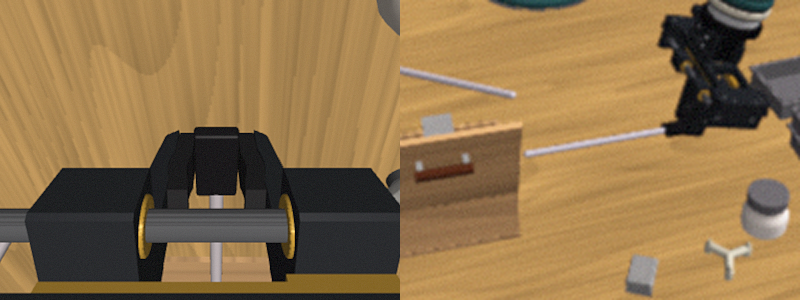

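Run:
```python
from h import *
S=pose('scene');im,Tp=shot('top','t11.png')
o=env.get_obs();c,s=np.cos(np.radians(15)),np.sin(np.radians(15))
d=-R.from_quat(o['eef_rot']).apply([c,0,-s]);print(d.round(4))
def ends(f,roi,axis,P):
    x0,y0,x1,y1=roi;h=cv2.cvtColor(cv2.imread('pics/'+f)[y0:y1,x0:x1],cv2.COLOR_BGR2HSV)
    m=((h[...,1]<60)&(h[...,2]>120)).astype(np.uint8)
    cs=sorted(cv2.findContours(m,0,1)[0],key=cv2.contourArea)[-2:]
    for k in cs: r=cv2.boxPoints(cv2.minAreaRect(k)); r=r[np.argsort(r[:,0])]; print(f,cv2.contourArea(k),r[:2].mean(0)+(x0,y0),r[2:].mean(0)+(x0,y0))
for n,X in(('shoulder',o['ee_pos']+d*.03),('tip',o['ee_pos']+d*.21),('hole',cw(0,.084,.058))): print(n,proj(S,X).round(1),proj(Tp,X).round(1),X.round(4))
u=proj(Tp,o['ee_pos']+d*.21).astype(int)
ends('s11.png',(246,215,330,260),0,S); ends('t11.png',(u[0]-70,u[1]-12,u[0]+12,u[1]+12),0,Tp)
```

```text
[-5.820e-02 -9.983e-01  1.000e-04]
shoulder [322.3 228.2] [254.2 172.4] [0.5429 0.0125 0.0736]
tip [252.3 239.9] [323.4 178. ] [ 0.5325 -0.1672  0.0736]
hole [244.8 246.6] [330.5 179. ] [ 0.5336 -0.187   0.058 ]
s11.png 143.5 [251.94862413 239.70458984] [321.11743164 227.6752243 ]
t11.png 172.5 [254.94044113 172.69489479] [323.04011536 178.53201103]
```

>>> {"name": "arm_command", "arguments": {"series": [{"linear":[0.5,0.3,0.7],"turn":[-0.3,0,0],"jaw":-0.8},{"linear":[0.5,0.3,1.4],"turn":[-0.3,0,0],"jaw":-0.8},{"linear":[0.5,0.3,1.4],"turn":[-0.3,0,0],"jaw":-0.8},{"linear":[0.5,0.3,1.4],"turn":[-0.3,0,0],"jaw":-0.8}]}}

```text
time: 21.4
ee_pos: [0.548, 0.0426, 0.0583]
eef_rot: [0.721, 0.68, -0.095, 0.09]
ft_force: [-0.2, 0.5, -0.7]
grip_width: 0.0212
grasp_force: 30.0
```

```bash
cat >> h.py <<'E'
def rodst(y):
    o=env.get_obs();p=o['ee_pos'];c,s=np.cos(TH),np.sin(TH);q=p[:2]-O
    print('case',np.round([c*q[0]+s*q[1],-s*q[0]+c*q[1],p[2]],4),'F',o['ft_force'].round(1),o['grip_width'].round(4));go(cw(0,y,.058),86.55,-15)
E
python3 -c "
from h import *
rodst(.314);rodst(.280)"
```

```text
Traceback (most recent call last):
  File "h.py", line 39, in rodst
    print('case',np.round([c*q[0]+s*q[1],-s*q[0]+c*q[1],p[2]],4),'F',o['ft_force'].round(1),o['grip_width'].round(4));go(cw(0,y,.058),86.55,-15)
                                                                                            ^^^^^^^^^^^^^^^^^^^^^
AttributeError: 'float' object has no attribute 'round'
```

```bash
sed -i "s/,o\['grip_width'\].round(4)//" h.py; python3 -c "
from h import *
rodst(.314);rodst(.280)"
```

```text
case [0.0006 0.314  0.0583] F [-0.2  0.5 -0.7]
lin cm [ 0.01 -0.06  0.03] turn [0.06 0.03 0.12]
case [0.0006 0.314  0.0583] F [-0.2  0.5 -0.7]
lin cm [-3.28 -0.07  0.91] turn [0.06 0.03 0.12]
```

>>> {"name": "arm_command", "arguments": {"series": [{"linear":[-0.97,-0.06,0.28],"turn":[0,0,0.1],"jaw":-0.8},{"linear":[-1.93,-0.06,0.54],"turn":[0,0,0.1],"jaw":-0.8},{"linear":[-2.9,-0.06,0.8],"turn":[0,0,0.1],"jaw":-0.8},{"linear":[-3.28,-0.06,0.9],"turn":[0,0,0.1],"jaw":-0.8},{"linear":[-3.28,-0.06,0.9],"turn":[0,0,0.1],"jaw":-0.8}]}}

```text
time: 21.82
ee_pos: [0.5462, 0.007, 0.0593]
eef_rot: [0.723, 0.679, -0.094, 0.091]
ft_force: [0.1, -0.1, -0.5]
grip_width: 0.0215
grasp_force: 30.0
```

```bash
python3 -c "
from h import *
rodst(.28);rodst(.23)"
```

```text
case [0.001  0.2783 0.0593] F [ 0.1 -0.1 -0.5]
lin cm [ 0.2  -0.1   0.08] turn [ 0.14  0.01 -0.15]
case [0.001  0.2783 0.0593] F [ 0.1 -0.1 -0.5]
lin cm [-4.63 -0.09  1.38] turn [ 0.14  0.01 -0.15]
```

>>> {"name": "arm_command", "arguments": {"series": [{"linear":[-1.2,-0.1,0.38],"turn":[0,0,-0.1],"jaw":-0.8},{"linear":[-2.4,-0.1,0.72],"turn":[0,0,-0.1],"jaw":-0.8},{"linear":[-3.6,-0.1,1.05],"turn":[0,0,-0.1],"jaw":-0.8},{"linear":[-4.6,-0.1,1.32],"turn":[0,0,-0.1],"jaw":-0.8},{"linear":[-4.6,-0.1,1.32],"turn":[0,0,-0.1],"jaw":-0.8}]}}

```text
time: 22.23
ee_pos: [0.542, -0.0414, 0.0583]
eef_rot: [0.722, 0.679, -0.095, 0.09]
ft_force: [-0.2, 0.4, -0.5]
grip_width: 0.0212
grasp_force: 30.0
```

```bash
python3 -c "
from h import *
rodst(.23);rodst(.18)"
```

```text
case [-0.0003  0.2298  0.0583] F [-0.2  0.4 -0.5]
lin cm [0.03 0.03 0.02] turn [ 0.11  0.04 -0.05]
case [-0.0003  0.2298  0.0583] F [-0.2  0.4 -0.5]
lin cm [-4.8   0.03  1.32] turn [ 0.11  0.04 -0.05]
```

>>> {"name": "arm_command", "arguments": {"series": [{"linear":[-1.2,0,0.33],"turn":[0,0,0],"jaw":-0.8},{"linear":[-2.4,0,0.66],"turn":[0,0,0],"jaw":-0.8},{"linear":[-3.6,0,0.99],"turn":[0,0,0],"jaw":-0.8},{"linear":[-4.8,0,1.31],"turn":[0,0,0],"jaw":-0.8},{"linear":[-4.8,0,1.31],"turn":[0,0,0],"jaw":-0.8}]}}

```text
time: 22.65
ee_pos: [0.5392, -0.0911, 0.0581]
eef_rot: [0.722, 0.679, -0.095, 0.09]
ft_force: [-0.8, 0.8, -0.7]
grip_width: 0.021
grasp_force: 30.0
```

```bash
python3 -c "
from h import *
rodst(.18);rodst(.135)"
```

```text
case [-1.00e-04  1.80e-01  5.81e-02] F [-0.8  0.8 -0.7]
lin cm [0.   0.01 0.01] turn [ 0.12  0.04 -0.03]
case [-1.00e-04  1.80e-01  5.81e-02] F [-0.8  0.8 -0.7]
lin cm [-4.34  0.01  1.18] turn [ 0.12  0.04 -0.03]
```

>>> {"name": "arm_command", "arguments": {"series": [{"linear":[-1.2,0,0.33],"turn":[0,0,0],"jaw":-0.8},{"linear":[-2.4,0,0.65],"turn":[0,0,0],"jaw":-0.8},{"linear":[-3.6,0,0.98],"turn":[0,0,0],"jaw":-0.8},{"linear":[-4.6,0,1.25],"turn":[0,0,0],"jaw":-0.8},{"linear":[-5.1,0,1.38],"turn":[0,0,0],"jaw":-0.8}]}}

```text
time: 23.07
ee_pos: [0.5363, -0.1432, 0.058]
eef_rot: [0.722, 0.68, -0.094, 0.09]
ft_force: [0.2, -0.2, -0.7]
grip_width: 0.0213
grasp_force: 30.0
```

```bash
python3 -c "
from h import *
rodst(.118);rodst(.1145)"
```

```text
case [1.000e-04 1.278e-01 5.800e-02] F [ 0.2 -0.2 -0.7]
lin cm [-0.95 -0.01  0.25] turn [0.14 0.01 0.01]
case [1.000e-04 1.278e-01 5.800e-02] F [ 0.2 -0.2 -0.7]
lin cm [-1.29 -0.01  0.34] turn [0.14 0.01 0.01]
```

Slow last stretch until the shoulder contacts.

>>> {"name": "arm_command", "arguments": {"series": [{"linear":[-0.3,0,0.08],"turn":[0,0,0],"jaw":-0.8},{"linear":[-0.6,0,0.16],"turn":[0,0,0],"jaw":-0.8},{"linear":[-0.9,0,0.24],"turn":[0,0,0],"jaw":-0.8},{"linear":[-1.1,0,0.3],"turn":[0,0,0],"jaw":-0.8},{"linear":[-1.2,0,0.32],"turn":[0,0,0],"jaw":-0.8}]}}

```text
time: 23.48
ee_pos: [0.5358, -0.154, 0.0579]
eef_rot: [0.721, 0.68, -0.094, 0.09]
ft_force: [-0.3, 0.4, -0.5]
grip_width: 0.0212
grasp_force: 30.0
```

>>> {"name": "arm_command", "arguments": {"series": [{"linear":[-0.1,0,0.03],"turn":[0,0,0],"jaw":-0.8},{"linear":[-0.2,0,0.05],"turn":[0,0,0],"jaw":-0.8},{"linear":[-0.2,0,0.05],"turn":[0,0,0],"jaw":-0.8}]}}

```text
time: 23.73
ee_pos: [0.5357, -0.156, 0.058]
eef_rot: [0.721, 0.68, -0.094, 0.09]
ft_force: [-0.7, -0.3, -0.7]
grip_width: 0.021
grasp_force: 30.0
```

```bash
python3 -c "
from h import *
rodst(.114)"
```

```text
case [0.0003 0.1151 0.058 ] F [-0.7 -0.3 -0.7]
lin cm [-0.1  -0.03  0.03] turn [ 0.17 -0.    0.07]
```

>>> {"name": "arm_command", "arguments": {"series": [{"linear":[-0.1,0,0.03],"turn":[0,0,0],"jaw":-0.8},{"linear":[-0.2,0,0.05],"turn":[0,0,0],"jaw":-0.8},{"linear":[-0.2,0,0.05],"turn":[0,0,0],"jaw":-0.8}]}}

```text
time: 23.98
ee_pos: [0.5357, -0.1574, 0.0579]
eef_rot: [0.722, 0.68, -0.094, 0.09]
ft_force: [0.3, 3.8, -1.0]
grip_width: 0.021
grasp_force: 30.0
```

>>> {"name": "arm_command", "arguments": {"series": [{"linear":[-0.1,0,0.03],"turn":[0,0,0],"jaw":-0.8},{"linear":[-0.15,0,0.04],"turn":[0,0,0],"jaw":-0.8},{"linear":[-0.15,0,0.04],"turn":[0,0,0],"jaw":-0.8}]}}

```text
time: 24.23
ee_pos: [0.5357, -0.1575, 0.0577]
eef_rot: [0.722, 0.68, -0.093, 0.089]
ft_force: [-0.2, 9.6, 0.3]
grip_width: 0.0213
grasp_force: 30.0
```

```bash
python3 -c "
from h import *
rodst(.114)"
```

```text
case [0.0003 0.1135 0.0577] F [-0.2  9.6  0.3]
lin cm [ 0.04 -0.03 -0.04] turn [ 0.18 -0.2  -0.  ]
```

>>> {"name": "arm_command", "arguments": {"series": [{"linear":[0.1,0,-0.03],"turn":[0,0,0],"jaw":-0.2},{"linear":[0.1,0,-0.03],"turn":[0,0,0],"jaw":-0.2},{"linear":[0.1,0,-0.03],"turn":[0,0,0],"jaw":-0.2},{"linear":[0.1,0,-0.03],"turn":[0,0,0],"jaw":-0.2}]}}

```text
time: 24.57
ee_pos: [0.5356, -0.159, 0.0582]
eef_rot: [0.721, 0.68, -0.094, 0.091]
ft_force: [0.1, -1.0, -0.6]
grip_width: 0.0351
grasp_force: 0.0
```

>>> {"name": "arm_command", "arguments": {"series": [{"linear":[0.1,0,-3],"turn":[0,0,0],"jaw":-0.2},{"linear":[0.1,0,-6],"turn":[0,0,0],"jaw":-0.2},{"linear":[0.1,0,-10],"turn":[0,0,0],"jaw":-0.2},{"linear":[0.1,0,-14],"turn":[0,0,0],"jaw":-0.2},{"linear":[0.1,0,-18],"turn":[0,0,0],"jaw":-0.2}]}}

```text
time: 24.98
ee_pos: [0.5373, -0.1111, 0.2332]
eef_rot: [0.722, 0.68, -0.094, 0.09]
ft_force: [0.8, 0.3, 0.6]
grip_width: 0.0352
grasp_force: 0.0
```

Run:
```python
from h import *
S=pose('scene')
M=np.array([[np.cos(TH),-np.sin(TH),0],[np.sin(TH),np.cos(TH),0],[0,0,1]])
for uv,y in(((168.3,237.5),-.084),((251.3,224.3),.084)):
    e,d=ray(S,uv); e=M.T@(e-np.r_[O,0]); d=M.T@d; s=(y-e[1])/d[1]; X=e+d*s
    v=X-np.array([.064,0,.084]); print(X.round(4),'len',np.hypot(v[0],v[2]),'ang',np.arctan2(v[2],-v[0]))
o=env.get_obs();print(o['ee_pos'],o['ft_force'])
shot('scene','s12.png');shot('wrist','w12.png');shot('top','t12.png')
a=cv2.imread('pics/s12.png')[185:335,130:330];b=cv2.imread('pics/w12.png')
cv2.imwrite('pics/c12.png',np.hstack([cv2.resize(a,(400,300),interpolation=cv2.INTER_CUBIC),cv2.resize(b,(400,300))]))
```

```text
[ 0.0999 -0.084   0.2079] len 0.12901556303203668 ang 1.8531157362213033
[0.1061 0.084  0.2128] len 0.13545283162245447 ang 1.8866953721373638
[ 0.53726613 -0.11110454  0.23318429] [0.79632409 0.2851672  0.56581312]
```

View pics/c12.png

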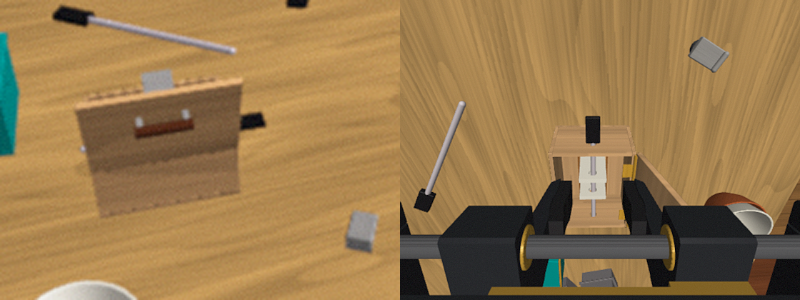

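Run:
```python
from h import *
go(cw(.10,.06,.32),86.55); go(cw(.165,0,.30),86.55)
```

```text
lin cm [-11.82   9.8   -5.34] turn [ 0.69 15.04  0.06]
lin cm [-17.09  16.26  -1.77] turn [ 0.69 15.04  0.06]
```

>>> {"name": "arm_command", "arguments": {"series": [{"linear":[0,0,-3],"turn":[0.7,5,0],"jaw":-1},{"linear":[0,0,-7],"turn":[0.7,10,0],"jaw":-1},{"linear":[-2,2,-9],"turn":[0.7,15,0],"jaw":-1},{"linear":[-4.7,4.7,-8],"turn":[0.7,15,0],"jaw":-1},{"linear":[-7.5,7.5,-7],"turn":[0.7,15,0],"jaw":-1}]}}

```text
time: 25.55
ee_pos: [0.6104, -0.1719, 0.3209]
eef_rot: [0.728, 0.685, -0.002, -0.002]
ft_force: [-0.4, 0.8, -0.7]
grip_width: 0.0043
grasp_force: 0.0
```

Run:
```python
from h import *
print(env.get_obs()['ee_pos']);go(cw(.165,0,.30),86.55)
```

```text
[ 0.61039273 -0.17193399  0.32091099]
lin cm [-10.35   8.94   2.05] turn [-0.32  0.05 -0.04]
```

>>> {"name": "arm_command", "arguments": {"series": [{"linear":[-2.6,2.2,0],"turn":[-0.3,0,0],"jaw":-1},{"linear":[-5.2,4.5,0],"turn":[-0.3,0,0],"jaw":-1},{"linear":[-8,7,1],"turn":[-0.3,0,0],"jaw":-1},{"linear":[-10.3,8.9,2],"turn":[-0.3,0,0],"jaw":-1},{"linear":[-10.3,8.9,2],"turn":[-0.3,0,0],"jaw":-1}]}}

```text
time: 25.97
ee_pos: [0.6916, -0.2827, 0.29]
eef_rot: [0.729, 0.684, -0.004, -0.005]
ft_force: [-1.0, 0.3, -1.5]
grip_width: 0.0006
grasp_force: 0.0
```

>>> {"name": "arm_command", "arguments": {"series": [{"linear":[0,0,3],"turn":[0,0,0],"jaw":-1},{"linear":[0,0,6],"turn":[0,0,0],"jaw":-1},{"linear":[0,0,9],"turn":[0,0,0],"jaw":-1},{"linear":[0,0,11],"turn":[0,0,0],"jaw":-1},{"linear":[0,0,12],"turn":[0,0,0],"jaw":-1}]}}

```text
time: 26.38
ee_pos: [0.6877, -0.2765, 0.1715]
eef_rot: [0.728, 0.685, -0.003, -0.006]
ft_force: [-0.5, 0.6, 0.9]
grip_width: 0.0005
grasp_force: 0.0
```

>>> {"name": "arm_command", "arguments": {"series": [{"linear":[0,0,0],"turn":[0,0,0],"jaw":-1},{"linear":[0,0,0],"turn":[0,0,0],"jaw":-1}]}}

```text
time: 26.55
ee_pos: [0.6907, -0.2776, 0.1773]
eef_rot: [0.728, 0.686, -0.002, -0.002]
ft_force: [-1.2, 0.5, 0.2]
grip_width: 0.0002
grasp_force: 0.0
```

Run:
```python
from h import *
print(env.get_obs()['ee_pos']);go(cw(.165,0,.168),86.55);go(cw(.08,0,.168),86.55)
```

```text
[ 0.6906882  -0.27760424  0.17729837]
lin cm [-0.3   0.28  0.93] turn [-0.35 -0.03  0.  ]
lin cm [-0.3  -8.22  0.98] turn [-0.35 -0.03  0.  ]
```

>>> {"name": "arm_command", "arguments": {"series": [{"linear":[-0.3,-0.5,0.7],"turn":[-0.3,0,0],"jaw":-1},{"linear":[-0.3,-1.5,0.7],"turn":[-0.3,0,0],"jaw":-1},{"linear":[-0.3,-2.5,0.7],"turn":[-0.3,0,0],"jaw":-1},{"linear":[-0.3,-3.5,0.7],"turn":[-0.3,0,0],"jaw":-1},{"linear":[-0.3,-4.5,0.7],"turn":[-0.3,0,0],"jaw":-1}]}}

```text
time: 26.97
ee_pos: [0.6524, -0.2792, 0.1797]
eef_rot: [0.728, 0.685, 0.006, 0.009]
ft_force: [8.5, -0.2, 11.8]
grip_width: 0.0007
grasp_force: 4.8
```

>>> {"name": "arm_command", "arguments": {"series": [{"linear":[0,-1,0],"turn":[0,0,0],"jaw":-1},{"linear":[0,-2,0],"turn":[0,0,0],"jaw":-1},{"linear":[0,-3,0],"turn":[0,0,0],"jaw":-1},{"linear":[0,-4,0],"turn":[0,0,0],"jaw":-1}]}}

```text
time: 27.3
ee_pos: [0.6044, -0.2755, 0.171]
eef_rot: [0.728, 0.685, 0.0, -0.0]
ft_force: [0.3, -0.9, -0.4]
grip_width: 0.0007
grasp_force: 0.2
```

Run:
```python
from h import *
print(env.get_obs()['ee_pos']);go(cw(.08,0,.168),86.55)
shot('scene','s13.png');cv2.imwrite('pics/c13.png',cv2.resize(cv2.imread('pics/s13.png')[135:360,120:420],(600,450),interpolation=cv2.INTER_CUBIC))
```

```text
[ 0.6044166  -0.27550453  0.17100644]
lin cm [0.01 0.39 0.3 ] turn [-0.01 -0.01 -0.  ]
```

View pics/c13.png

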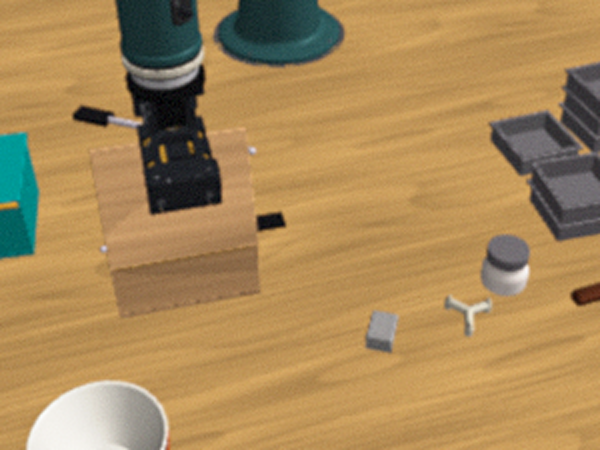

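Run:
```python
from h import *
go(cw(-.038,0,.20),86.55)
```

```text
lin cm [  0.   -11.22  -2.93] turn [-0.17 -0.05 -0.02]
```

>>> {"name": "arm_command", "arguments": {"series": [{"linear":[0,-2.5,-3],"turn":[0,0,0],"jaw":-1},{"linear":[0,-6,-3],"turn":[0,0,0],"jaw":-1},{"linear":[0,-9,-3],"turn":[0,0,0],"jaw":-1},{"linear":[0,-11.2,-3],"turn":[0,0,0],"jaw":-1},{"linear":[0,-11.2,-3],"turn":[0,0,0],"jaw":-1}]}}

```text
time: 27.77
ee_pos: [0.4896, -0.2681, 0.1997]
eef_rot: [0.729, 0.685, -0.001, -0.002]
ft_force: [-0.2, 0.6, 0.5]
grip_width: 0.0002
grasp_force: 0.0
```

>>> {"name": "arm_command", "arguments": {"series": [{"linear":[0,0,1],"turn":[0,0,0],"jaw":-1},{"linear":[0,0,3],"turn":[0,0,0],"jaw":-1},{"linear":[0,0,5],"turn":[0,0,0],"jaw":-1},{"linear":[0,0,6],"turn":[0,0,0],"jaw":-1},{"linear":[0,0,6],"turn":[0,0,0],"jaw":-1}]}}

```text
time: 28.18
ee_pos: [0.493, -0.2677, 0.137]
eef_rot: [0.728, 0.686, -0.001, -0.003]
ft_force: [-1.1, 0.1, -0.6]
grip_width: 0.0005
grasp_force: 0.0
```

>>> {"name": "arm_command", "arguments": {"series": [{"linear":[0,0,0],"turn":[0,0,0],"jaw":-1},{"linear":[0,0,0],"turn":[0,0,0],"jaw":-1}]}}

```text
time: 28.35
ee_pos: [0.4954, -0.2693, 0.1415]
eef_rot: [0.728, 0.686, 0.0, 0.001]
ft_force: [-0.2, -0.6, 0.6]
grip_width: 0.0003
grasp_force: 0.0
```

Run:
```python
from h import *
print(env.get_obs()['ee_pos'],env.get_obs()['ft_force']);go(cw(-.038,0,.128),86.55)
```

```text
[ 0.49541228 -0.26926152  0.14150969] [-0.1763582  -0.60368873  0.61068904]
lin cm [ 0.05 -0.49  1.35] turn [0.09 0.02 0.03]
```

>>> {"name": "arm_command", "arguments": {"series": [{"linear":[0,-0.5,0.5],"turn":[0,0,0],"jaw":-1},{"linear":[0,-0.5,1.0],"turn":[0,0,0],"jaw":-1},{"linear":[0,-0.5,1.4],"turn":[0,0,0],"jaw":-1},{"linear":[0,-0.5,1.4],"turn":[0,0,0],"jaw":-1}]}}

```text
time: 28.68
ee_pos: [0.4889, -0.2684, 0.1262]
eef_rot: [0.728, 0.686, 0.0, -0.0]
ft_force: [0.2, -0.2, -0.6]
grip_width: 0.0005
grasp_force: 0.0
```

>>> {"name": "arm_command", "arguments": {"series": [{"linear":[0,0,0.1],"turn":[0,0,0],"jaw":-1},{"linear":[0,0,0.2],"turn":[0,0,0],"jaw":-1},{"linear":[0,0,0.3],"turn":[0,0,0],"jaw":-1},{"linear":[0,0,0.3],"turn":[0,0,0],"jaw":-1}]}}

```text
time: 29.02
ee_pos: [0.4896, -0.2688, 0.1247]
eef_rot: [0.728, 0.686, 0.0, 0.0]
ft_force: [-1.3, 1.5, 3.7]
grip_width: 0.0004
grasp_force: 1.8
```

>>> {"name": "arm_command", "arguments": {"series": [{"linear":[0,0,0.05],"turn":[0,0,0],"jaw":-1},{"linear":[0,0,0.1],"turn":[0,0,0],"jaw":-1},{"linear":[0,0,0.1],"turn":[0,0,0],"jaw":-1}]}}

```text
time: 29.27
ee_pos: [0.4895, -0.2688, 0.1242]
eef_rot: [0.728, 0.686, 0.0, 0.0]
ft_force: [-3.4, 0.2, 7.4]
grip_width: 0.0005
grasp_force: 3.8
```

>>> {"name": "arm_command", "arguments": {"series": [{"linear":[0,0,0.05],"turn":[0,0,0],"jaw":-1},{"linear":[0,0,0.1],"turn":[0,0,0],"jaw":-1},{"linear":[0,0,0.1],"turn":[0,0,0],"jaw":-1}]}}

```text
time: 29.52
ee_pos: [0.4892, -0.2688, 0.1234]
eef_rot: [0.728, 0.686, -0.0, 0.0]
ft_force: [-5.3, 2.1, 8.7]
grip_width: 0.0004
grasp_force: 4.5
```

>>> {"name": "arm_command", "arguments": {"series": [{"linear":[0,0,0.04],"turn":[0,0,0],"jaw":-1},{"linear":[0,0,0.07],"turn":[0,0,0],"jaw":-1},{"linear":[0,0,0.07],"turn":[0,0,0],"jaw":-1}]}}

```text
time: 29.77
ee_pos: [0.4889, -0.2688, 0.1226]
eef_rot: [0.728, 0.686, -0.0, -0.0]
ft_force: [-5.4, 1.3, 9.3]
grip_width: 0.0007
grasp_force: 4.2
```

>>> {"name": "arm_command", "arguments": {"series": [{"linear":[0,0,0.1],"turn":[0,0,0],"jaw":-1},{"linear":[0,0,0.2],"turn":[0,0,0],"jaw":-1},{"linear":[0,0,0.2],"turn":[0,0,0],"jaw":-1}]}}

```text
time: 30.02
ee_pos: [0.4896, -0.2688, 0.1194]
eef_rot: [0.728, 0.686, 0.0, 0.001]
ft_force: [0.2, 0.7, 0.2]
grip_width: 0.0006
grasp_force: 0.0
```

>>> {"name": "arm_command", "arguments": {"series": [{"linear":[0,0,0.1],"turn":[0,0,0],"jaw":-1},{"linear":[0,0,0.2],"turn":[0,0,0],"jaw":-1},{"linear":[0,0,0.2],"turn":[0,0,0],"jaw":-1}]}}

```text
time: 30.27
ee_pos: [0.4894, -0.2686, 0.1169]
eef_rot: [0.728, 0.686, 0.0, 0.0]
ft_force: [-0.3, 0.3, 0.4]
grip_width: 0.0002
grasp_force: 0.0
```

>>> {"name": "arm_command", "arguments": {"series": [{"linear":[0,0,0.1],"turn":[0,0,0],"jaw":-1},{"linear":[0,0,0.2],"turn":[0,0,0],"jaw":-1},{"linear":[0,0,0.2],"turn":[0,0,0],"jaw":-1}]}}

```text
time: 30.52
ee_pos: [0.4894, -0.2686, 0.115]
eef_rot: [0.728, 0.686, 0.0, 0.0]
ft_force: [-0.9, -0.0, -0.5]
grip_width: 0.0007
grasp_force: 0.0
```

>>> {"name": "arm_command", "arguments": {"series": [{"linear":[0,0,0.1],"turn":[0,0,0],"jaw":-1},{"linear":[0,0,0.25],"turn":[0,0,0],"jaw":-1},{"linear":[0,0,0.25],"turn":[0,0,0],"jaw":-1}]}}

```text
time: 30.77
ee_pos: [0.4897, -0.2688, 0.1142]
eef_rot: [0.728, 0.686, 0.0, 0.0]
ft_force: [-3.6, 2.0, 7.5]
grip_width: 0.0004
grasp_force: 3.4
```

>>> {"name": "arm_command", "arguments": {"series": [{"linear":[0,0,-2],"turn":[0,0,0],"jaw":-1},{"linear":[0,0,-3],"turn":[0,0,0],"jaw":-0.4},{"linear":[0,0,-3],"turn":[0,0,0],"jaw":-0.4},{"linear":[0,0,-3],"turn":[0,0,0],"jaw":-0.4},{"linear":[0,0,-3],"turn":[0,0,0],"jaw":-0.4}]}}

```text
time: 31.18
ee_pos: [0.4893, -0.2686, 0.1424]
eef_rot: [0.728, 0.686, 0.0, 0.0]
ft_force: [-0.1, -0.2, -0.1]
grip_width: 0.0248
grasp_force: 0.0
```

Run:
```python
from h import *
print(env.get_obs()['ee_pos'],env.get_obs()['ft_force']);go(cw(-.040,0,.096),86.55)
```

```text
[ 0.48930997 -0.26859859  0.1424245 ] [-0.07154976 -0.24580896 -0.09657218]
lin cm [ 0.02 -0.08  4.64] turn [ 0.04 -0.01  0.01]
```

>>> {"name": "arm_command", "arguments": {"series": [{"linear":[0,-0.1,1.5],"turn":[0,0,0],"jaw":-0.4},{"linear":[0,-0.1,3],"turn":[0,0,0],"jaw":-0.4},{"linear":[0,-0.1,4.2],"turn":[0,0,0],"jaw":-0.4},{"linear":[0,-0.1,4.4],"turn":[0,0,0],"jaw":-0.4},{"linear":[0,-0.1,4.4],"turn":[0,0,0],"jaw":-0.4}]}}

```text
time: 31.6
ee_pos: [0.4872, -0.2678, 0.0969]
eef_rot: [0.728, 0.686, -0.0, -0.002]
ft_force: [0.7, 0.8, 0.3]
grip_width: 0.0262
grasp_force: 0.0
```

>>> {"name": "arm_command", "arguments": {"series": [{"linear":[0,0,0],"turn":[0,0,0],"jaw":-0.4},{"linear":[0,0,0],"turn":[0,0,0],"jaw":-0.9},{"linear":[0,0,0],"turn":[0,0,0],"jaw":-0.9},{"linear":[0,0,0],"turn":[0,0,0],"jaw":-0.9},{"linear":[0,0,0],"turn":[0,0,0],"jaw":-0.9}]}}

```text
time: 32.02
ee_pos: [0.4878, -0.2689, 0.0996]
eef_rot: [0.728, 0.686, -0.0, -0.0]
ft_force: [-5.1, 0.1, 4.6]
grip_width: 0.011
grasp_force: 30.0
```

>>> {"name": "arm_command", "arguments": {"series": [{"linear":[0,0,0],"turn":[0,0,0],"jaw":-0.9},{"linear":[0,0,0],"turn":[0,0,0],"jaw":-0.9},{"linear":[0,0,0],"turn":[0,0,0],"jaw":-0.9}]}}

```text
time: 32.27
ee_pos: [0.4879, -0.2689, 0.0996]
eef_rot: [0.728, 0.686, -0.0, 0.0]
ft_force: [-6.1, 0.2, 5.8]
grip_width: 0.0107
grasp_force: 30.0
```

>>> {"name": "arm_command", "arguments": {"series": [{"linear":[0,0.1,-0.1],"turn":[0,0,0],"jaw":-0.9},{"linear":[0,0.1,-0.2],"turn":[0,0,0],"jaw":-0.9},{"linear":[0,0.1,-0.2],"turn":[0,0,0],"jaw":-0.9}]}}

```text
time: 32.52
ee_pos: [0.488, -0.2689, 0.1004]
eef_rot: [0.728, 0.686, -0.001, -0.001]
ft_force: [-5.8, -1.0, -0.9]
grip_width: 0.0111
grasp_force: 30.0
```

>>> {"name": "arm_command", "arguments": {"series": [{"linear":[0,0,-0.05],"turn":[0,0,0],"jaw":-0.9},{"linear":[0,0,-0.1],"turn":[0,0,0],"jaw":-0.9},{"linear":[0,0,-0.1],"turn":[0,0,0],"jaw":-0.9}]}}

```text
time: 32.77
ee_pos: [0.4881, -0.2688, 0.101]
eef_rot: [0.728, 0.686, -0.001, -0.001]
ft_force: [-4.8, -3.4, -2.8]
grip_width: 0.0109
grasp_force: 30.0
```

>>> {"name": "arm_command", "arguments": {"series": [{"linear":[0,0,-0.05],"turn":[0,0,0],"jaw":-0.9},{"linear":[0,0,-0.1],"turn":[0,0,0],"jaw":-0.9},{"linear":[0,0,-0.1],"turn":[0,0,0],"jaw":-0.9},{"linear":[0,0,-0.1],"turn":[0,0,0],"jaw":-0.9}]}}

```text
time: 33.1
ee_pos: [0.4882, -0.2688, 0.1013]
eef_rot: [0.728, 0.686, -0.001, -0.001]
ft_force: [-3.1, -3.5, -7.9]
grip_width: 0.0107
grasp_force: 30.0
```

>>> {"name": "arm_command", "arguments": {"series": [{"linear":[0,0,0],"turn":[0,0,0],"jaw":-0.9},{"linear":[0,0,0],"turn":[0,0,0],"jaw":-0.9}]}}

```text
time: 33.27
ee_pos: [0.4882, -0.2688, 0.1013]
eef_rot: [0.728, 0.686, -0.001, -0.001]
ft_force: [-3.4, -3.9, -6.6]
grip_width: 0.0117
grasp_force: 30.0
```

>>> {"name": "arm_command", "arguments": {"series": [{"linear":[0,0,0],"turn":[0,0,0],"jaw":-0.9},{"linear":[0,0,0],"turn":[0,0,0],"jaw":-0.9},{"linear":[0,0,0],"turn":[0,0,0],"jaw":-0.9},{"linear":[0,0,0],"turn":[0,0,0],"jaw":-0.9},{"linear":[0,0,0],"turn":[0,0,0],"jaw":-0.9}]}}

```text
time: 33.68
ee_pos: [0.4882, -0.2688, 0.1013]
eef_rot: [0.728, 0.686, -0.001, -0.001]
ft_force: [-3.1, -3.7, -7.4]
grip_width: 0.0109
grasp_force: 30.0
```

>>> {"name": "arm_command", "arguments": {"series": [{"linear":[0,0,0],"turn":[0,0,0],"jaw":-0.9},{"linear":[0,0,0],"turn":[0,0,0],"jaw":-0.9},{"linear":[0,0,0],"turn":[0,0,0],"jaw":-0.9},{"linear":[0,0,0],"turn":[0,0,0],"jaw":-0.9},{"linear":[0,0,0],"turn":[0,0,0],"jaw":-0.9}]}}

```text
time: 34.1
ee_pos: [0.4882, -0.2688, 0.1013]
eef_rot: [0.728, 0.686, -0.001, -0.001]
ft_force: [-2.7, -4.8, -6.9]
grip_width: 0.0108
grasp_force: 30.0
```

>>> {"name": "arm_command", "arguments": {"series": [{"linear":[0,0,0.1],"turn":[0,0,0],"jaw":-0.9},{"linear":[0,0,0.25],"turn":[0,0,0],"jaw":-0.9},{"linear":[0,0,0.25],"turn":[0,0,0],"jaw":-0.9}]}}

```text
time: 34.35
ee_pos: [0.4879, -0.2688, 0.0998]
eef_rot: [0.728, 0.686, -0.001, -0.001]
ft_force: [-6.7, -2.5, -0.1]
grip_width: 0.011
grasp_force: 30.0
```

The catch held about 7 N for over a second. Release, back off, and check that the lid is shut and the rod is in.

>>> {"name": "arm_command", "arguments": {"series": [{"linear":[0,0,0],"turn":[0,0,0],"jaw":-0.4},{"linear":[0,0,0],"turn":[0,0,0],"jaw":-0.4},{"linear":[0,0,0],"turn":[0,0,0],"jaw":-0.4},{"linear":[0,0,0],"turn":[0,0,0],"jaw":-0.4}]}}

```text
time: 34.68
ee_pos: [0.4906, -0.2688, 0.1011]
eef_rot: [0.728, 0.686, 0.001, 0.001]
ft_force: [0.1, 0.2, -0.4]
grip_width: 0.0262
grasp_force: 0.0
```

>>> {"name": "arm_command", "arguments": {"series": [{"linear":[0,0,-2],"turn":[0,0,0],"jaw":-0.4},{"linear":[0,0,-5],"turn":[0,0,0],"jaw":-0.4},{"linear":[0,0,-9],"turn":[0,0,0],"jaw":-0.4},{"linear":[0,0,-13],"turn":[0,0,0],"jaw":-0.4},{"linear":[0,0,-17],"turn":[0,0,0],"jaw":-0.4}]}}

```text
time: 35.1
ee_pos: [0.4895, -0.2682, 0.2723]
eef_rot: [0.728, 0.686, 0.001, 0.0]
ft_force: [1.8, -0.2, 0.3]
grip_width: 0.0266
grasp_force: 0.0
```

>>> {"name": "arm_command", "arguments": {"series": [{"linear":[4,0,0],"turn":[0,0,0],"jaw":-0.4},{"linear":[8,0,0],"turn":[0,0,0],"jaw":-0.4},{"linear":[12,0,0],"turn":[0,0,0],"jaw":-0.4},{"linear":[12,0,0],"turn":[0,0,0],"jaw":-0.4},{"linear":[12,0,0],"turn":[0,0,0],"jaw":-0.4}]}}

```text
time: 35.52
ee_pos: [0.4971, -0.147, 0.2711]
eef_rot: [0.727, 0.687, 0.001, 0.001]
ft_force: [0.7, -0.9, -0.2]
grip_width: 0.0263
grasp_force: 0.0
```

Run:
```python
from h import *
im,P=shot('wrist','w14.png'); _,S=shot('scene','s14.png'); print(env.get_obs()['ee_pos'])
def dark(f,P,Q,name):
    u=proj(P,Q).astype(int); x0,y0=u-25; i=cv2.imread('pics/'+f)[max(y0,0):y0+50,max(x0,0):x0+50]
    m=(cv2.cvtColor(i,cv2.COLOR_BGR2HSV)[...,2]<60).astype(np.uint8)
    for c in sorted(cv2.findContours(m,0,2)[0],key=cv2.contourArea)[-2:]:
        b=cv2.boundingRect(c);print(name,f,'expected centre',u,'dark box',(b[0]+max(x0,0),b[1]+max(y0,0),b[2],b[3]),cv2.contourArea(c))
dark('s14.png',S,cw(0,.106,.056),'grip'); dark('w14.png',P,cw(0,.106,.056),'grip')
dark('s14.png',S,cw(-.04,0,.110),'handle'); dark('w14.png',P,cw(-.04,0,.110),'handle')
print('handle if 0.11:',proj(S,cw(-.036,0,.121)),proj(P,cw(-.036,0,.121)))
for q in((0,.084,.058),(0,.128,.058)):print('grip ends',proj(S,cw(*q)).round(1),proj(P,cw(*q)).round(1))
# rod tip, bright pixels near exit
u=proj(S,cw(0,-.092,.056)).astype(int);h=cv2.cvtColor(cv2.imread('pics/s14.png')[u[1]-8:u[1]+9,u[0]-8:u[0]+9],cv2.COLOR_BGR2HSV);print('tip',u,[tuple(p) for p in np.argwhere((h[...,1]<60)&(h[...,2]>110))-8][:8])
```

```text
[ 0.49691477 -0.14903223  0.27064931]
grip s14.png expected centre [253 245] dark box (np.int64(247), np.int64(242), 15, 8) 71.0
grip w14.png expected centre [309 185] dark box (np.int64(300), np.int64(168), 21, 38) 653.0
handle s14.png expected centre [206 225] dark box (np.int64(215), np.int64(225), 2, 2) 0.5
handle s14.png expected centre [206 225] dark box (np.int64(195), np.int64(228), 3, 2) 1.5
handle w14.png expected centre [273 293] dark box (np.int64(269), np.int64(271), 2, 46) 1.0
handle w14.png expected centre [273 293] dark box (np.int64(248), np.int64(268), 2, 28) 18.0
handle if 0.11: [206.21643862 223.05657299] [277.35517929 299.35623015]
grip ends [244.8 246.6] [308.7 204.7]
grip ends [262.4 243.7] [310.2 167.2]
tip [172 259] [(np.int64(-1), np.int64(-1)), (np.int64(-1), np.int64(0)), (np.int64(-1), np.int64(1)), (np.int64(0), np.int64(-2)), (np.int64(0), np.int64(-1)), (np.int64(0), np.int64(0)), (np.int64(0), np.int64(1)), (np.int64(1), np.int64(-1))]
```

```bash
python3 -c "
from cell import env
print(env.hand_in())"
```

```text
the job is handed in; nothing more can be done
None
```

I packed and handed in the case: both tiles that were present stand upright in pockets, the rod runs through them until its black grip meets the case, and the lid is shut with the catch holding a tug of about 7 N for over a second (hand-in returned no verdict).

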